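# Set detector bias and enable the flagged channel

### The arm

A 6-joint arm with a two-finger parallel gripper is mounted at the origin on the work surface. World frame = base frame: x ahead of the robot, y to its left, z up, the work surface at z = 0. Lengths are in m, angles in rad, forces in N, time in s.
With the tool pointing down it reaches from about 0.375 to 0.9 m from the base axis. Payload 3.1 kg.
Tool frame: the origin (TCP) lies at the very end of the fingers, on their centre line; the grasp point (between the pads) lies 19 mm behind it (tcp_to_grasp is the distance from the TCP to the grasp point, in m); z points along the fingers, y is the direction in which the jaws open and shut (so a half turn about z gives the same grasp; the last joint's range is limited). The gripper opens to 85 mm and grips with 20 to 120 N. Pads are 22 mm wide; open, the fingers measure 114 mm over their backs; the gripper's body (76 mm by 85 mm) begins 54 mm behind the grasp point. The pads swing forward as they close: fully open they stand 13 mm farther back than shut.
Start: joints at [1.042, 0.527, 1.433, -0, 1.181, -0.178], TCP at [0.215, 0.587, 0.231] pointing down, gripper open.
Joint ranges: [-3.08, 3.08], [-0.75, 2.2], [0.22, 2.44], [-1.43, 4.57], [0, 2.65], [-2.85, 2.85]. Speed limits (rad/s): [2.79, 2.79, 3.14, 3.14, 3.14, 3.14].

### API

Orientations are given as a unit quaternion [x, y, z, w].
In Python, from station import sense, snapshot, camera_info, sign_off, tcp_to_grasp gives the robot as it stands.
- The arm moves only by the shell command python3 -m inch 'ROWS' [FORCE]. ROWS is JSON, a list of rows, each a list of 3 entries, a list of its own where there are three numbers: the closure, from -1 (fully open) to 1 (shut), so that 0 is half open, then the shift along the tool's x, y, z normalised to -1 to 1, where 1 is 10 cm, then the turn, a rotation vector about the tool's x, y, z normalised to -1 to 1, where 1 is 360 degrees. In form: [[jaw, [dx, dy, dz], [ax, ay, az]], ...]. A call has 1 to 20 rows; each row is the pose to reach, as a shift and turn from the pose commanded when the call began, along the tool's axes at that moment, turning the shorter way round; what a row does not reach only later rows make up. A row lasts 1/10 s, in which the tool goes at most 50 mm and 8.59 degrees, less where a joint would pass 70% of its speed; a pose out of reach is approached as far as the arm can. A call with a number of a shift or a turn outside -1 to 1 is refused whole. A call with a gripper value outside its range is refused whole. The fingers move at their own pace and stop on an object; FORCE is the grip in N (left out, the last holds). Time passes only in rows, so rows that repeat a pose let the fingers close. It gives the time, the measured TCP pose, the force and the opening at its end, in the units of the state.
- sense(): the state, without advancing time (a new reading comes with each control period).
- snapshot(name): name is "scene" or "top" or "wrist"; returns (picture, depth): 384x512x3 uint8, blue, green, red; 384x512 float32, m along the optical axis (not along the pixel's ray), 0 where there is no reading.
- camera_info(name): a dict with "K" (3x3 intrinsics, pixels), "origin" and "orientation" of the camera in the world. Camera axes: x right, y down, z forward; pixel columns grow to the right and rows downward; lengths in m; the calibration is good to about 2 mm. A picture is of the moment at which its call begins: read the wrist's pose just before it. camera_info takes no time and is no camera call; for the wrist camera it gives the pose at the moment of the call.
- sign_off(): hands the job in, once; it reports no verdict.
The state is a dict: "t": time; "q": joint angles; "qd": joint speeds; "tau": joint torques, N m; "tcp_pos": TCP position; "tool_rot": TCP orientation; "force": force on the tool from outside, world axes, zero at the start; "ft_torque": the same for the moment, N m; "finger_gap": opening from 0.0 (shut) to 1.0 (fully open).
Only numpy, scipy, OpenCV 4.12 (cv2) and the standard library are available. Lean on these libraries where they do the work, as an engineer would, in place of code of your own. Each camera call takes 0.05 s, during which the arm holds its last target.

### The job

Prepare the detector for a run: first roll the supply's edge thumbwheel with a fingertip until the red pointer stands level with the middle of the green clip. Then take the stylus from its stand and, with the stylus only, press down the raised white-marked end of the rocker in line with the orange lens so that it is fully switched on, leaving the other rockers off. Put the stylus back upright in its stand with its collar resting on top, and leave everything else where it is.

Things in the scene. Friction and masses are not known exactly. Their poses are not given: they have to be found in the camera images.
- supply: low white and grey bias supply, fixed, 170 (its x) x 150 (its y) x 70 mm high; origin at the centre of its underside. In its top are the thumbwheel's slot (edged by two blue strips) and, on its +y side, a straight black scale along its x with red pointer. Three terminals 12 mm wide, 10 mm high stand along its +x edge.
- wheel_crown (a point): topmost point of the thumbwheel rim (does not turn with it), 8 mm above the supply top. The wheel is black with grey ribs, radius 25 mm, 10 mm wide, turning about the supply's y axis in a slot 42 mm long (its x) and 14 mm wide. A fingertip pressed on the rim with 3 to 5 N and moved along the supply's x rolls it by friction (about 1.2 N at the rim); it stays where left.
- thumbwheel (a joint): turn of the wheel, rad, -2.4 to 2.4; grows as the top of the rim is rolled towards the supply's +x. The pointer moves 15 mm per rad, that way too (0.6 mm for each mm of rim); at 0 it is mid-scale.
- pointer_mark (a point): top centre of the red pointer (2 mm wide), which rides along the supply's x over the scale; driven by the wheel only and cannot be pushed.
- set_clip: green set-point clip fixed beside the scale, 9 mm along the supply's x, 14 mm wide, 7 mm high; origin under its centre, axes parallel to the supply's. A similar grey clip on the other half of the scale is not the set point.
- switch_box: blue channel switch box with white top, fixed, 110 (its x) x 120 (its y) x 50 mm high; origin at the centre of its underside. Four black rockers in a row: pivots at x = 12, y = -36, -12, 12, 36, z = 56 mm in its frame. Aluminium guards 3 mm thick, 40 mm long, rising 12 mm above the top, stand on both sides of each rocker (21 mm free). On the -x side, one small lens in line with each rocker.
- lamp: the one orange lens, 18 mm wide, 8 mm high, in line with (same y in the switch box's frame as) the rocker to be switched on, 44 mm to the -x side of its pivot; the three other lenses are grey.
- stylus: loose insulated stylus of about 40 g, standing upright in the stand: steel shank 7 mm thick, 45 mm long, then a black collar 25 mm wide, 4 mm thick, then a yellow round grip 15 mm wide, 40 mm long (89 mm in all). Origin at the lower end of the shank (the working tip), z up along it to the grip.
- stand: grey stylus stand, fixed block 60 x 60 x 60 mm; origin at the centre of its underside. A 17 mm through hole in the middle of its top takes the shank; the collar rests on the top, so the tip then is 15 mm above the bench.
- rocker0 (a joint): rocker 0, pivot at y = -36 mm on the box; paddle 30 mm (box x) x 13 x 6 mm, mid-thickness at the pivot. 0 = off (white-marked +x end up, 3 mm above level), 0.44 rad = on (that end fully down, 3 mm below level). Stays where it is left; about 2 N, 11 mm to the +x side of the pivot, moves it.
- rocker1 (a joint): rocker 1, pivot at y = -12 mm on the box; paddle 30 mm (box x) x 13 x 6 mm, mid-thickness at the pivot. 0 = off (white-marked +x end up, 3 mm above level), 0.44 rad = on (that end fully down, 3 mm below level). Stays where it is left; about 2 N, 11 mm to the +x side of the pivot, moves it.
- rocker2 (a joint): rocker 2, pivot at y = 12 mm on the box; paddle 30 mm (box x) x 13 x 6 mm, mid-thickness at the pivot. 0 = off (white-marked +x end up, 3 mm above level), 0.44 rad = on (that end fully down, 3 mm below level). Stays where it is left; about 2 N, 11 mm to the +x side of the pivot, moves it.
- rocker3 (a joint): rocker 3, pivot at y = 36 mm on the box; paddle 30 mm (box x) x 13 x 6 mm, mid-thickness at the pivot. 0 = off (white-marked +x end up, 3 mm above level), 0.44 rad = on (that end fully down, 3 mm below level). Stays where it is left; about 2 N, 11 mm to the +x side of the pivot, moves it.
- source_pot: brass source pot, 26 mm wide, 30 mm tall, standing on the supply's top near its robot-side right corner; loose bystander; leave it alone
- vial: amber vial, 24 mm wide, 45 mm tall, loose on the bench beside the stand; leave it alone
- tee: small steel T connector, 45 mm long, 14 mm high, loose on the bench beside the switch box; leave it alone
- mouse: black computer mouse, 100 x 58 mm, 33 mm high, loose; leave it alone
- absorber_rack: clear base 90 x 60 mm with four upright metal absorber plates, 62 mm high, loose; leave it alone
- jar: white jar with blue lid, 48 mm wide, 70 mm tall, loose; leave it alone
- pen_tray: grey pen tray 70 x 110 mm, 25 mm high, loose; leave it alone
- screwdriver: screwdriver 150 mm long lying on the bench, loose; leave it alone
Mind the look-alikes: they are no part of the job. Leave any turquoise look-alike of the stylus alone.

How it is judged:
On the way, in this order (a step that is already met when the one before it is completed fails the run):
1. the red pointer is brought level with the green clip (x of pointer_mark in the frame of set_clip between -0.003 and 0.003 m), for 0.2 s.
2. the rocker in line with the orange lens is switched on, pointer still at the clip (all of step 1 and ((y of lamp in the frame of switch_box between -0.046 and -0.026 m and value of joint rocker0 above 0.36 rad and value of joint each of rocker1, rocker2, rocker3 below 0.08 rad) or (y of lamp in the frame of switch_box between -0.022 and -0.002 m and value of joint rocker1 above 0.36 rad and value of joint each of rocker0, rocker2, rocker3 below 0.08 rad) or (y of lamp in the frame of switch_box between 0.002 and 0.022 m and value of joint rocker2 above 0.36 rad and value of joint each of rocker0, rocker1, rocker3 below 0.08 rad) or (y of lamp in the frame of switch_box between 0.026 and 0.046 m and value of joint rocker3 above 0.36 rad and value of joint each of rocker0, rocker1, rocker2 below 0.08 rad))), for 0.2 s.
At the end, for the whole second after the job is handed in: Pointer within 3 mm of the green clip's centre; rocker in line with the orange lens above 0.36 rad, the others below 0.08; stylus at rest in its stand, within 7 mm of the hole axis, tip 11 to 19 mm above the bench, tilted under 0.12 rad (all of step 2 and horizontal distance between stylus and stand below 0.007 m and z of stylus in the frame of stand between 0.011 and 0.019 m and angle between stylus's own z axis and vertical below 0.12 rad and linear speed of stylus below 0.02 m/s); the robot touches nothing.
It fails at once if a bystander is disturbed (moved more than 25 mm) (distance of any of source_pot, vial, tee, mouse, absorber_rack, jar, pen_tray, screwdriver from where it was at the start of the episode above 0.025 m).
It fails at once if a rocker is touched by the fingers or arm instead of the stylus (contact force between any of the fingers, the arm and rocker0 above 0.5 N or contact force between any of the fingers, the arm and rocker1 above 0.5 N or contact force between any of the fingers, the arm and rocker2 above 0.5 N or contact force between any of the fingers, the arm and rocker3 above 0.5 N).
It fails at once if the thumbwheel is worked with the stylus instead of a fingertip (contact force between stylus and thumbwheel above 0.5 N).
It fails at once if a rocker other than the one in line with the orange lens is switched ((not (y of lamp in the frame of switch_box between -0.046 and -0.026 m) and value of joint rocker0 above 0.2 rad) or (not (y of lamp in the frame of switch_box between -0.022 and -0.002 m) and value of joint rocker1 above 0.2 rad) or (not (y of lamp in the frame of switch_box between 0.002 and 0.022 m) and value of joint rocker2 above 0.2 rad) or (not (y of lamp in the frame of switch_box between 0.026 and 0.046 m) and value of joint rocker3 above 0.2 rad)).
It also fails if it takes over 72 s, if anything falls off the work surface, if the arm or the gripper's body presses on something with over 40 N, if the wrist force passes 120 N, or if a joint passes its speed limit or range.

## Working session

There is one attempt and no reset: what is moved stays moved. The work goes in short steps, Python scripts to look and compute and a shell command to move; the robot and the scene stay as the last step left them, time stands still between calls to the robot, and variables do not carry over. Pictures are saved under pics/ and viewed, and the job is handed in when it is done.

```bash
ls -la; mkdir -p pics; python3 - <<'E'
from station import sense, snapshot, camera_info, tcp_to_grasp
import cv2,numpy as np
print(sense()); print(tcp_to_grasp)
for n in ("scene","top"):
    im,d=snapshot(n); cv2.imwrite(f"pics/{n}0.png",im); np.savez(f"{n}0.npz",im=im,d=d); print(n,camera_info(n))
E
```

```text
total 12
drwxr-xr-x  3 agent agent 4096 Dec  7 14:20 .
drwxr-xr-x 23 root  root  4096 Dec  7 14:20 ..
drwxr-xr-x  2 agent agent 4096 Dec  7 14:20 pics
{'t': 0.0, 'q': array([ 1.04149665e+00,  5.28489825e-01,  1.43391469e+00,  1.47375745e-05,
        1.18138466e+00, -1.78523515e-01]), 'qd': array([ 0.00065368, -0.00047607,  0.00038998, -0.0012321 , -0.00057261,
       -0.00058841]), 'tau': array([ 9.21272003e-04, -4.42349052e+01, -1.78030533e+01, -8.31738816e-05,
        8.38110514e-03, -3.12190252e-06]), 'tcp_pos': array([0.21438026, 0.58631752, 0.23031514]), 'tool_rot': array([ 1.74492936e-01,  9.84657813e-01, -1.02783539e-03, -3.87016168e-04]), 'force': array([-1.33849769, -0.13252753,  0.16590414]), 'ft_torque': array([-0.05560671,  0.05040181,  0.01187009]), 'finger_gap': 1.0002881632756733}
0.0187
scene {'K': array([[382.70291964,   0.        , 261.36114209],
       [  0.        , 382.70291964, 189.36625731],
       [  0.        ,   0.        ,   1.        ]]), 'origin': array([ 1.13548042, -0.44849217,  0.8332844 ]), 'orientation': array([ 0.83426681,  0.40394134, -0.16330025, -0.33788062])}
top {'K': array([[405.46574735,   0.        , 256.64016935],
       [  0.        , 405.46574735, 190.8558959 ],
       [  0.        ,   0.        ,   1.        ]]), 'origin': array([ 0.36034919, -0.012517  ,  1.03658215]), 'orientation': array([ 0.7131267 , -0.69508952,  0.06374611, -0.06509456])}
```

View pics/scene0.png

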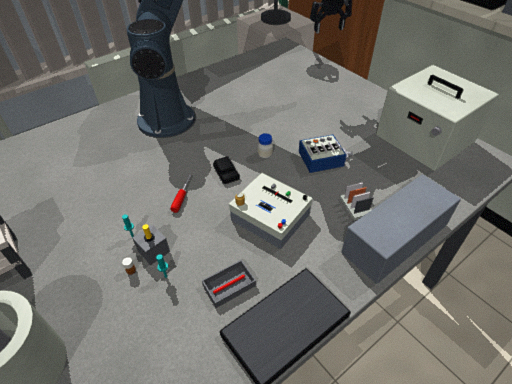

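View pics/top0.png

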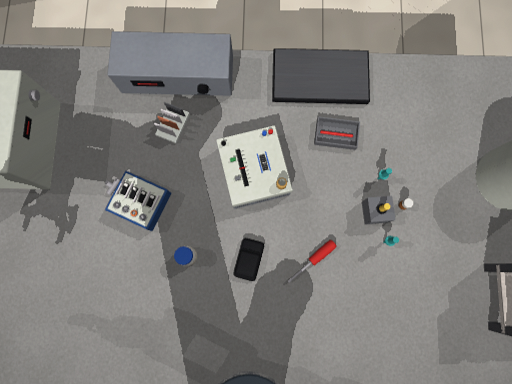

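The scene view shows the supply at (270,208), the switch box at (322,152), the stand with the yellow stylus at (148,235), and turquoise look-alikes at (128,222) and (162,263). In the top view the supply is at (255,165), the box at (138,202) and the stylus at (383,208), with look-alikes at (384,173) and (391,240). I'll zoom in next.

```bash
python3 - <<'E'
import cv2,numpy as np
t=np.load("top0.npz")["im"]
a=cv2.resize(t[120:215,205:305],None,fx=6,fy=6,interpolation=cv2.INTER_CUBIC)
cv2.imwrite("pics/c_supply.png",a)
b=cv2.resize(t[165:235,100:175],None,fx=7,fy=7,interpolation=cv2.INTER_CUBIC)
c=cv2.resize(t[160:250,355:420],None,fx=5,fy=5,interpolation=cv2.INTER_CUBIC)
H=max(b.shape[0],c.shape[0])
p=lambda x:cv2.copyMakeBorder(x,0,H-x.shape[0],0,0,cv2.BORDER_CONSTANT)
cv2.imwrite("pics/c_bs.png",p(b)); cv2.imwrite("pics/c_st.png",p(c))
E
```

```text
(no output)
```

View pics/c_supply.png

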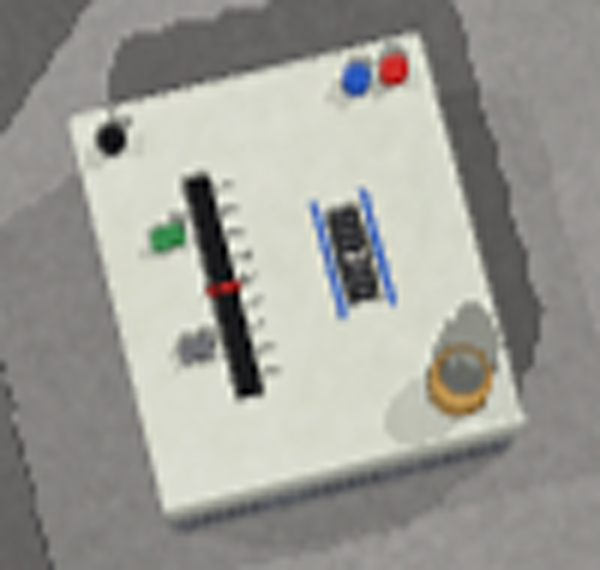

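View pics/c_bs.png

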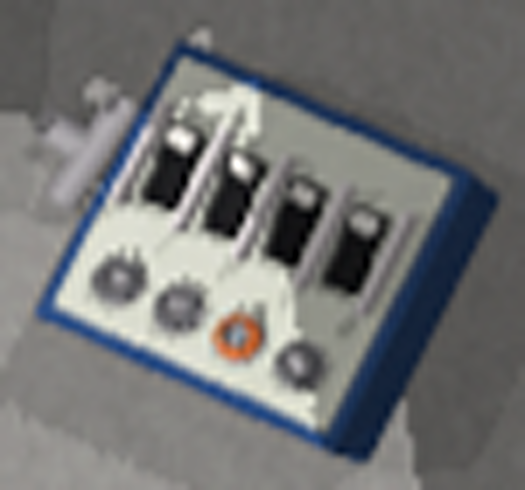

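View pics/c_st.png

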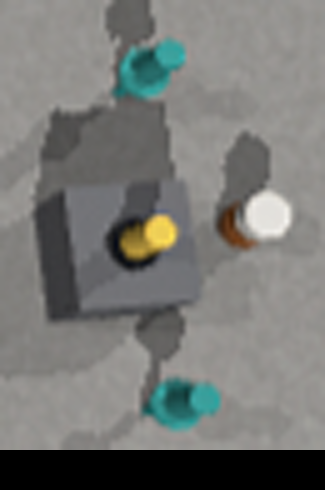

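```bash
cat > h.py <<'E'
import cv2,numpy as np
from scipy.spatial.transform import Rotation as R
from station import sense, snapshot, camera_info, tcp_to_grasp
def ray(ci,uv):
    uv=np.atleast_2d(np.asarray(uv,float)); K=ci["K"]
    d=np.c_[(uv[:,0]-K[0,2])/K[0,0],(uv[:,1]-K[1,2])/K[1,1],np.ones(len(uv))]
    return R.from_quat(ci["orientation"]).apply(d)
def onz(ci,uv,z):
    d=ray(ci,uv); o=np.array(ci["origin"]); s=(z-o[2])/d[:,2]; return o+d*s[:,None]
def proj(ci,P):
    p=R.from_quat(ci["orientation"]).inv().apply(np.atleast_2d(P)-ci["origin"]); 
    return np.c_[p[:,0]/p[:,2]*ci["K"][0,0]+ci["K"][0,2],p[:,1]/p[:,2]*ci["K"][1,1]+ci["K"][1,2]]
def blobs(im,lo,hi,amin=4):
    h=cv2.cvtColor(im,cv2.COLOR_BGR2HSV); m=cv2.inRange(h,np.array(lo),np.array(hi))
    n,l,s,c=cv2.connectedComponentsWithStats(m)
    return [(c[i].round(2),int(s[i,4]),s[i,:4].tolist()) for i in range(1,n) if s[i,4]>=amin]
E
python3 - <<'E'
from h import *
t=np.load("top0.npz")["im"];ci=camera_info("top"); dd=np.load("top0.npz")["d"]
def show(n,lo,hi,z,a=4):
    for c,A,b in blobs(t,lo,hi,a): print(n,c,A,b,onz(ci,[c],z)[0].round(4), "z from depth",round(float((np.array(ci['origin'])+ray(ci,[c])[0]*dd[int(round(c[1])),int(round(c[0]))])[2]),3))
show("green",(45,120,60),(75,255,255),.077)
show("red",(0,150,80),(4,255,255),.072)
show("orange",(5,150,120),(15,255,255),.055)
show("yellow",(20,130,120),(32,255,255),.104)
show("blue",(105,140,100),(120,255,255),.07)
show("teal",(80,120,80),(95,255,255),.1)
cr=np.array([(70,118),(415,33),(523,425),(167,515)])/6+[205,120]
# crop resize: pixel centre offset
cr=cr-0.42
P=onz(ci,cr,.07); print(P.round(4)); print(np.linalg.norm(np.roll(P,-1,0)-P,axis=1).round(4),P.mean(0))
cb=np.array([(183,50),(457,178),(327,440),(52,308)])/7+[100,165]-.43
P=onz(ci,cb,.05); print(P.round(4)); print(np.linalg.norm(np.roll(P,-1,0)-P,axis=1).round(4),P.mean(0))
w=np.array([(353,255)])/6+[205,120]-.42; print("wheel",onz(ci,w,.078))
s=np.array([(66,190),(182,180),(198,298),(80,312)])/5+[355,160]-.4
P=onz(ci,s,.06); print(P.round(4)); print(np.linalg.norm(np.roll(P,-1,0)-P,axis=1).round(4),P.mean(0))
E
```

```text
green [232.57 159.14] 14 [231, 158, 5, 4] [0.6146 0.0524 0.077 ] z from depth 0.075
red [145.78  83.59] 32 [138, 83, 19, 2] [0.8083 0.2805 0.072 ] z from depth 0.067
red [ 27.46 127.  ] 13 [27, 121, 2, 13] [0.6853 0.5664 0.072 ] z from depth 0.142
red [270.41 131.12] 17 [269, 129, 4, 5] [ 0.6902 -0.0387  0.072 ] z from depth 0.082
red [336.4  133.37] 90 [320, 131, 33, 6] [ 0.6885 -0.2027  0.072 ] z from depth 0.009
red [242.  167.5] 10 [240, 167, 5, 2] [0.5954 0.0289 0.072 ] z from depth 0.074
red [322.33 251.95] 294 [309, 240, 27, 25] [ 0.3961 -0.1667  0.072 ] z from depth 0.028
orange [134.25 213.58] 12 [131, 211, 6, 5] [0.4775 0.2883 0.055 ] z from depth 0.058
yellow [384.63 207.09] 54 [379, 203, 11, 9] [ 0.5017 -0.3066  0.104 ] z from depth 0.103
blue [263.8  132.87] 15 [262, 131, 4, 5] [ 0.6859 -0.0224  0.07  ] z from depth 0.082
blue [117.62 185.54] 13 [115, 181, 6, 11] [0.5431 0.3296 0.07  ] z from depth 0.048
blue [109.73 201.  ] 11 [107, 196, 6, 11] [0.5047 0.3453 0.07  ] z from depth 0.05
blue [124.88 217.82] 49 [106, 208, 40, 20] [0.4649 0.3053 0.07  ] z from depth 0.051
blue [182.74 255.18] 252 [174, 247, 18, 18] [0.3802 0.1617 0.07  ] z from depth 0.07
teal [384.47 173.6 ] 95 [378, 168, 14, 11] [ 0.5824 -0.31    0.1   ] z from depth 0.072
teal [391.06 240.57] 89 [384, 236, 15, 10] [ 0.4249 -0.3202  0.1   ] z from depth 0.077
[[ 0.6663  0.0952  0.07  ]
 [ 0.7068 -0.0468  0.07  ]
 [ 0.5419 -0.0934  0.07  ]
 [ 0.5015  0.049   0.07  ]]
[0.1477 0.1714 0.1481 0.1711] [0.60415568 0.00099643 0.07      ]
[[0.5825 0.3196 0.05  ]
 [0.5387 0.2189 0.05  ]
 [0.445  0.2579 0.05  ]
 [0.4887 0.3577 0.05  ]]
[0.1099 0.1015 0.109  0.1012] [0.5137335  0.28851162 0.05      ]
wheel [[ 0.60886331 -0.02307168  0.078     ]]
[[ 0.5307 -0.2801  0.06  ]
 [ 0.5371 -0.3369  0.06  ]
 [ 0.4794 -0.3427  0.06  ]
 [ 0.4711 -0.2854  0.06  ]]
[0.0572 0.0581 0.0578 0.0599] [ 0.50457949 -0.31128584  0.06      ]
```

Rocker choice: the box's +x points to the white-marked ends (image up) and +y to image left. The orange lens at (134,214) is third from the left, so it lines up with rocker1 (y=-12). The supply's yaw is about 15.7°. I'll move to hover over the supply.

```bash
for i in 1 2 3 4 5; do :; done
python3 -m inch '[[1,[-0.94,-0.7,0],[0,0,0]],[1,[-0.94,-0.7,0],[0,0,0]],[1,[-0.94,-0.7,0],[0,0,0]]]' 40
python3 -m inch '[[1,[-0.94,-0.7,0],[0,0,0]],[1,[-0.94,-0.7,0],[0,0,0]],[1,[-0.94,-0.7,0],[0,0,0]]]'
python3 -m inch '[[1,[-0.94,-0.7,0],[0,0,0]],[1,[-0.94,-0.7,0],[0,0,0]],[1,[-0.94,-0.7,0],[0,0,0]]]'
python3 -m inch '[[1,[-0.94,-0.7,0],[0,0,0]],[1,[-0.94,-0.7,0],[0,0,0]],[1,[-0.94,-0.7,0],[0,0,0]]]'
```

```text
t: 0.4
tcp_pos: [0.28, 0.4854, 0.2306]
tool_rot: [0.176, 0.984, -0.002, -0.0]
force: [-0.0, 1.1, 0.7]
finger_gap: 0.516
t: 0.7
tcp_pos: [0.3447, 0.388, 0.2311]
tool_rot: [0.176, 0.984, -0.001, -0.0]
force: [-0.5, 1.7, 0.7]
finger_gap: -0.0
t: 1.0
tcp_pos: [0.4096, 0.2901, 0.2313]
tool_rot: [0.176, 0.984, -0.0, 0.0]
force: [0.8, 0.1, 0.6]
finger_gap: -0.0
t: 1.3
tcp_pos: [0.4745, 0.1919, 0.2314]
tool_rot: [0.176, 0.984, -0.0, 0.001]
force: [-0.4, 0.0, 0.1]
finger_gap: -0.002
```

```bash
python3 -m inch '[[1,[-0.92,-0.69,0],[0,0,0]],[1,[-0.92,-0.69,0],[0,0,0]],[1,[-0.92,-0.69,0],[0,0,0]]]'
python3 -m inch '[[1,[-0.92,-0.69,0],[0,0,-0.0995]],[1,[-0.92,-0.69,0],[0,0,-0.0995]],[1,[-0.92,-0.69,0],[0,0,-0.0995]],[1,[-0.92,-0.69,0],[0,0,-0.0995]],[1,[-0.92,-0.69,0],[0,0,-0.0995]],[1,[-0.92,-0.69,0],[0,0,-0.0995]]]'
python3 - <<'E'
from h import *
print(sense()); ci=camera_info("wrist"); im,d=snapshot("wrist"); cv2.imwrite("pics/w1.png",im); np.savez("w1.npz",im=im,d=d,**ci); print(ci)
E
```

```text
t: 1.6
tcp_pos: [0.5376, 0.0949, 0.2314]
tool_rot: [0.176, 0.984, -0.0, 0.002]
force: [-0.0, 1.1, -0.1]
finger_gap: -0.002
t: 2.2
tcp_pos: [0.5965, 0.0028, 0.231]
tool_rot: [-0.136, 0.991, 0.0, -0.0]
force: [-0.8, 0.3, -0.4]
finger_gap: 0.001
{'t': 2.2, 'q': array([-1.82769509e-01,  4.89681199e-01,  1.50600289e+00,  5.27896441e-04,
        1.14704883e+00, -2.02639148e+00]), 'qd': array([ 0.00935903, -0.00615009,  0.00196233, -0.00048569, -0.00204846,
        0.0159483 ]), 'tau': array([-4.15641647e-01, -4.17807519e+01, -1.74631244e+01, -1.48854149e-02,
       -1.19887828e-02, -1.22150299e-01]), 'tcp_pos': array([0.59650138, 0.00277265, 0.23097935]), 'tool_rot': array([-1.35882457e-01,  9.90724772e-01,  4.07294913e-04, -4.65859318e-04]), 'force': array([-0.79038176,  0.30205403, -0.36325304]), 'ft_torque': array([0.01690764, 0.00460879, 0.00018884]), 'finger_gap': 0.0009708266178635352}
{'K': array([[270.35128468,   0.        , 256.52940418],
       [  0.        , 270.35128468, 191.6192344 ],
       [  0.        ,   0.        ,   1.        ]]), 'origin': array([ 0.53298088, -0.01634855,  0.37384833]), 'orientation': array([0.59962642, 0.7897799 , 0.10301853, 0.07799388])}
```

View pics/w1.png

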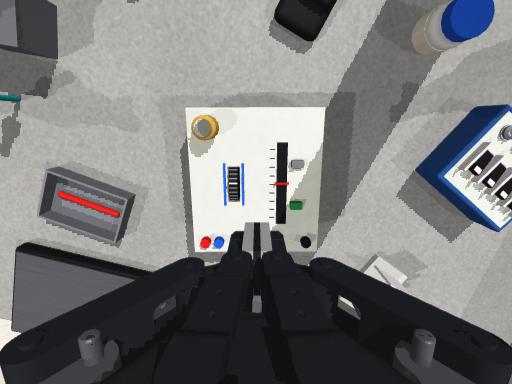

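Wrist view: the whole supply is visible. The wheel is at (233,184) between blue strips, the red pointer at (282,184), the green clip at (296,206) and the shut fingertips at (257,230). Next I'll refine the geometry.

```bash
python3 - <<'E'
from h import *
z=np.load("w1.npz");im=z["im"];ci={k:z[k] for k in("K","origin","orientation")};dd=z["d"]
g=cv2.cvtColor(im,cv2.COLOR_BGR2HSV)
def show(n,lo,hi,zz,a=4,box=(185,335,95,260)):
    r=[]
    for c,A,b in blobs(im,lo,hi,a):
        if box[0]<c[0]<box[1] and box[2]<c[1]<box[3]: print(n,c,A,b,onz(ci,[c],zz)[0].round(4)); r.append(onz(ci,[c],zz)[0])
    return r
G=show("green",(45,100,50),(80,255,255),.077)
Rd=show("red",(0,150,80),(4,255,255),.072)
B=show("blue",(100,140,80),(125,255,255),.0705,10)
m=cv2.inRange(g,np.array((0,0,170)),np.array((180,40,255)))
n,l,s,c=cv2.connectedComponentsWithStats(m); i=l[130,250]; 
cn,_=cv2.findContours((l==i).astype(np.uint8),cv2.RETR_EXTERNAL,cv2.CHAIN_APPROX_NONE)
h=cv2.convexHull(max(cn,key=cv2.contourArea)); ap=cv2.approxPolyDP(h,6,True)[:,0]; print(ap.tolist())
P=onz(ci,ap,.07);print(P.round(4).tolist())
v=cv2.resize(im[95:260,180:335],None,fx=4.5,fy=4.5*0.8,interpolation=cv2.INTER_CUBIC); cv2.imwrite("pics/w1c.png",v[:600])
E
```

```text
green [295.47 205.12] 101 [290, 201, 12, 9] [0.6122 0.0524 0.077 ]
red [281.36 183.08] 39 [275, 182, 14, 3] [0.5926 0.0299 0.072 ]
red [205.35 242.17] 94 [200, 237, 11, 12] [ 0.688  -0.0376  0.072 ]
blue [224.19 183.24] 100 [223, 163, 4, 42] [ 0.6108 -0.0332  0.0705]
blue [242.43 182.68] 88 [241, 163, 3, 42] [ 0.6045 -0.0131  0.0705]
blue [218.5 242. ] 90 [214, 237, 10, 11] [ 0.6842 -0.0223  0.0705]
[[185, 107], [325, 107], [315, 250], [195, 251]]
[[0.5406, -0.0938, 0.07], [0.5003, 0.051, 0.07], [0.6629, 0.0949, 0.07], [0.704, -0.0474, 0.07]]
```

View pics/w1c.png

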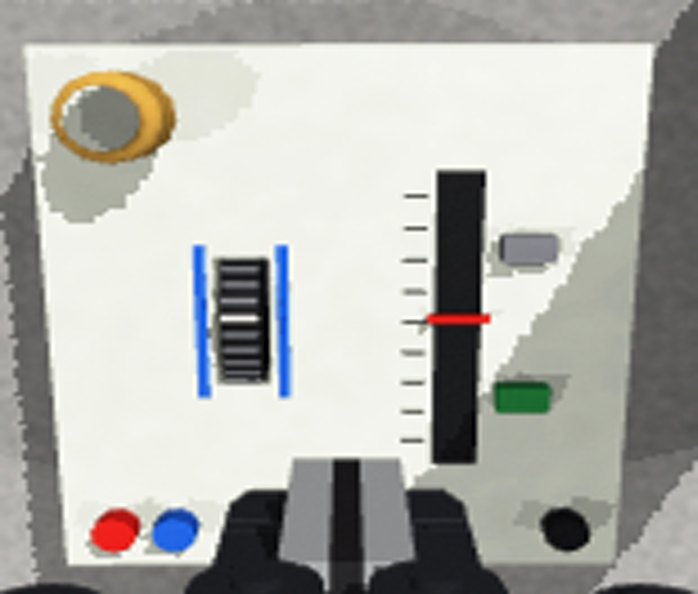

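```bash
python3 -m inch '[[1,[0.04,-0.28,0.4],[0,0,0]],[1,[0.04,-0.28,0.8],[0,0,0]],[1,[0.04,-0.28,0.9],[0,0,0]],[1,[0.04,-0.28,0.9],[0,0,0]]]'
python3 -m inch '[[1,[0,0,0.3],[0,0,0]],[1,[0,0,0.5],[0,0,0]],[1,[0,0,0.5],[0,0,0]],[1,[0,0,0.5],[0,0,0]]]'
python3 -m inch '[[1,[0,0,0.02],[0,0,0]],[1,[0,0,0.02],[0,0,0]],[1,[0,0,0.02],[0,0,0]]]'
python3 - <<'E'
from h import *
s=sense();print(s["tcp_pos"],s["force"])
im,d=snapshot("wrist"); cv2.imwrite("pics/w2.png",im)
s=sense();print(s["tcp_pos"],s["force"])
E
```

```text
t: 2.65
tcp_pos: [0.5992, -0.025, 0.1398]
tool_rot: [-0.137, 0.991, 0.001, -0.002]
force: [-0.4, 0.2, 1.1]
finger_gap: -0.003
t: 3.05
tcp_pos: [0.6019, -0.0257, 0.0931]
tool_rot: [-0.137, 0.991, -0.0, 0.001]
force: [0.4, -0.8, -0.6]
finger_gap: -0.0
t: 3.35
tcp_pos: [0.6014, -0.0262, 0.0904]
tool_rot: [-0.137, 0.991, -0.0, 0.001]
force: [0.3, 0.1, -0.5]
finger_gap: -0.002
[ 0.60135429 -0.02618249  0.09041096] [ 0.33274715  0.09251846 -0.54246958]
[ 0.60116292 -0.02619212  0.09014827] [-0.31952107  0.01745857 -0.35053821]
```

View pics/w2.png

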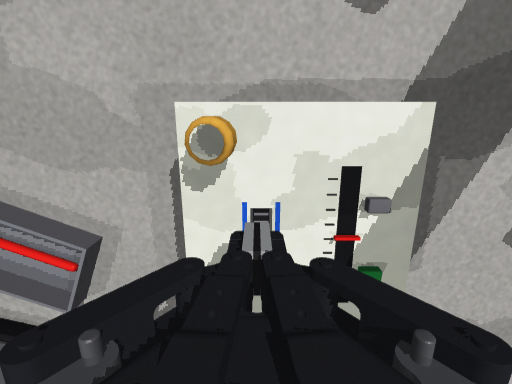

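The fingertips are over the slot, with pointer (347,238) and clip (370,273) both in view. Now I'll feel for contact.

```bash
python3 -m inch '[[1,[0,0,0.09],[0,0,0]],[1,[0,0,0.09],[0,0,0]],[1,[0,0,0.09],[0,0,0]]]'
python3 -m inch '[[1,[0,0,0.02],[0,0,0]],[1,[0,0,0.02],[0,0,0]]]'
python3 -m inch '[[1,[0,0,0.01],[0,0,0]],[1,[0,0,0.01],[0,0,0]]]'
```

```text
t: 3.7
tcp_pos: [0.6003, -0.026, 0.0797]
tool_rot: [-0.137, 0.991, 0.0, -0.001]
force: [1.0, -0.3, -0.5]
finger_gap: 0.0
t: 3.9
tcp_pos: [0.6007, -0.0261, 0.0781]
tool_rot: [-0.137, 0.991, 0.0, -0.0]
force: [-0.1, -1.2, 0.8]
finger_gap: -0.001
t: 4.1
tcp_pos: [0.6008, -0.0262, 0.0778]
tool_rot: [-0.137, 0.991, -0.0, 0.0]
force: [-0.5, 1.3, 3.0]
finger_gap: 0.003
```

```bash
python3 -m inch '[[1,[0,0,0.004],[0,0,0]],[1,[0,0,0.004],[0,0,0]],[1,[0,0,0.004],[0,0,0]]]'
python3 -m inch '[[1,[-0.01,0,0],[0,0,0]],[1,[-0.02,0,0],[0,0,0]],[1,[-0.03,0,0],[0,0,0]],[1,[-0.04,0,0],[0,0,0]],[1,[-0.04,0,0],[0,0,0]]]'
python3 - <<'E'
from h import *
im,d=snapshot("wrist"); cv2.imwrite("pics/w3.png",im[130:330,160:460]); s=sense();print(s["tcp_pos"],s["force"])
for c,A,b in blobs(im,(0,150,80),(4,255,255),6): print(c,A,b)
E
```

```text
t: 4.4
tcp_pos: [0.6009, -0.0261, 0.0777]
tool_rot: [-0.137, 0.991, -0.0, 0.0]
force: [-1.3, -0.0, 5.0]
finger_gap: -0.001
t: 4.9
tcp_pos: [0.605, -0.025, 0.0779]
tool_rot: [-0.137, 0.991, -0.0, 0.001]
force: [-0.5, 0.5, 6.3]
finger_gap: 0.003
[ 0.6050578  -0.02498856  0.0779205 ] [-1.03591907  0.022024    6.10022514]
[353.17 244.51] 166 [339, 242, 29, 6]
[ 32.61 260.31] 707 [0, 245, 68, 30]
```

View pics/w3.png

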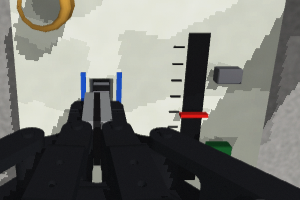

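```bash
cat >> h.py <<'E'
UX=np.array([.9636,.2672])
def gauge():
    ci=camera_info("wrist"); im,d=snapshot("wrist"); s=sense()
    r=[b for b in blobs(im,(0,150,80),(4,255,255),10) if abs(onz(ci,[b[0]],.072)[0][1]-.03)<.03 and abs(onz(ci,[b[0]],.072)[0][0]-.6)<.06]
    g=[b for b in blobs(im,(40,100,30),(85,255,255),10) if abs(onz(ci,[b[0]],.077)[0][1]-.0524)<.02]
    for b in r: p=onz(ci,[b[0]],.072)[0]; print("pointer",b,p.round(4),"to clip mm (clip .6134,.0524)",((np.array([.6134,.0524])-p[:2])@UX*1e3).round(2))
    for b in g: print("clip",b,onz(ci,[b[0]],.077)[0].round(4))
    print("tcp",s["tcp_pos"].round(4),"f",s["force"].round(2),"crown off mm",((s["tcp_pos"][:2]-[.608,-.0232])@UX*1e3).round(1),"t",s["t"])
    return im
E
python3 -m inch '[[1,[0,0,-0.003],[0,0,0]],[1,[-0.02,0,-0.003],[0,0,0]],[1,[-0.04,0,-0.003],[0,0,0]],[1,[-0.06,0,-0.003],[0,0,0]],[1,[-0.08,0,-0.003],[0,0,0]],[1,[-0.08,0,-0.003],[0,0,0]]]'
python3 -c "
from h import *
gauge()"
```

```text
t: 5.55
tcp_pos: [0.6128, -0.0227, 0.0779]
tool_rot: [-0.137, 0.991, -0.0, 0.001]
force: [0.1, 0.0, 5.9]
finger_gap: 0.001
pointer (array([353.92, 239.51]), 169, [340, 237, 29, 6]) [0.6001 0.0327 0.072 ] to clip mm (clip .6134,.0524) 18.03
clip (array([379.02, 268.02]), 433, [366, 260, 28, 18]) [0.6117 0.0512 0.077 ]
tcp [ 0.6129 -0.0228  0.078 ] f [-0.76  0.25  6.53] crown off mm 4.8 t 5.6
```

```bash

python3 -m inch '[[1,[0,0,-0.004],[0,0,0]],[1,[-0.02,0,-0.004],[0,0,0]],[1,[-0.04,0,-0.004],[0,0,0]],[1,[-0.04,0,-0.004],[0,0,0]]]'
python3 -c "
from h import *
gauge()"
```

```text
t: 6.0
tcp_pos: [0.6164, -0.0217, 0.078]
tool_rot: [-0.137, 0.991, -0.0, 0.0]
force: [-1.3, 0.6, 5.6]
finger_gap: 0.0
pointer (array([353.84, 237.45]), 165, [340, 235, 29, 6]) [0.6025 0.0332 0.072 ] to clip mm (clip .6134,.0524) 15.64
clip (array([379.79, 262.5 ]), 456, [366, 254, 28, 18]) [0.6117 0.0513 0.077 ]
tcp [ 0.6164 -0.0217  0.078 ] f [-1.    0.98  5.23] crown off mm 8.5 t 6.05
```

```bash

python3 -m inch '[[1,[0,0,-0.06],[0,0,0]],[1,[0.09,0,-0.06],[0,0,0]],[1,[0.182,0,-0.06],[0,0,0]],[1,[0.182,0,-0.06],[0,0,0]],[1,[0.182,0,-0.01],[0,0,0]],[1,[0.182,0,-0.002],[0,0,0]],[1,[0.182,0,-0.002],[0,0,0]]]'
python3 -c "
from h import *
gauge()"
```

```text
t: 6.75
tcp_pos: [0.5985, -0.0268, 0.0775]
tool_rot: [-0.137, 0.991, 0.0, -0.0]
force: [-0.4, -0.4, 1.2]
finger_gap: 0.001
pointer (array([355.8 , 265.42]), 106, [343, 263, 23, 7]) [0.6015 0.0358 0.072 ] to clip mm (clip .6134,.0524) 15.94
clip (array([385. , 282.3]), 10, [383, 281, 5, 4]) [0.6051 0.0541 0.077 ]
tcp [ 0.5986 -0.0267  0.0776] f [-0.13  0.22  0.19] crown off mm -10.0 t 6.8
```

```bash

python3 -m inch '[[1,[-0.01,0.005,0.002],[0,0,0]],[1,[-0.02,0.005,0.004],[0,0,0]],[1,[-0.02,0.005,0.004],[0,0,0]]]'
python3 -m inch '[[1,[0,0,0.002],[0,0,0]],[1,[-0.01,0,0.002],[0,0,0]],[1,[-0.02,0,0.002],[0,0,0]],[1,[-0.02,0,0.002],[0,0,0]]]'
python3 -c "
from h import *
gauge()"
```

```text
t: 7.1
tcp_pos: [0.6008, -0.0258, 0.0778]
tool_rot: [-0.137, 0.991, -0.0, 0.0]
force: [-0.8, -2.2, 2.4]
finger_gap: -0.001
t: 7.5
tcp_pos: [0.603, -0.0252, 0.0779]
tool_rot: [-0.137, 0.991, -0.0, 0.001]
force: [-0.5, -1.3, 5.3]
finger_gap: 0.001
pointer (array([352.52, 261.83]), 161, [337, 259, 29, 7]) [0.6044 0.0347 0.072 ] to clip mm (clip .6134,.0524) 13.4
clip (array([380.99, 277.88]), 141, [368, 274, 23, 12]) [0.6076 0.0524 0.077 ]
tcp [ 0.603  -0.0252  0.0779] f [-1.35 -0.93  6.44] crown off mm -5.4 t 7.55
```

```bash

python3 -m inch '[[1,[-0.02,0,-0.003],[0,0,0]],[1,[-0.04,0,-0.005],[0,0,0]],[1,[-0.06,0,-0.006],[0,0,0]],[1,[-0.08,0,-0.006],[0,0,0]],[1,[-0.1,0,-0.006],[0,0,0]],[1,[-0.12,0,-0.006],[0,0,0]],[1,[-0.14,0,-0.006],[0,0,0]],[1,[-0.14,0,-0.006],[0,0,0]]]'
python3 -c "
from h import *
gauge()"
```

```text
t: 8.35
tcp_pos: [0.6166, -0.0214, 0.078]
tool_rot: [-0.137, 0.991, -0.0, 0.001]
force: [-0.1, -1.5, 4.1]
finger_gap: -0.0
pointer (array([351.48, 253.95]), 180, [338, 251, 29, 7]) [0.6132 0.0362 0.072 ] to clip mm (clip .6134,.0524) 4.57
clip (array([379.16, 262.04]), 436, [366, 254, 28, 17]) [0.6116 0.0512 0.077 ]
tcp [ 0.6165 -0.0214  0.078 ] f [ 1.04 -0.81  4.13] crown off mm 8.7 t 8.4
```

```bash

python3 -m inch '[[1,[0,0,-0.06],[0,0,0]],[1,[0.13,0,-0.5],[0,0,0]],[1,[0.13,0,-0.7],[0,0,0]],[1,[0.13,0,-0.7],[0,0,0]],[1,[0.13,0,-0.7],[0,0,0]]]'
python3 - <<'E'
from h import *
im=gauge(); cv2.imwrite("pics/w4.png",cv2.resize(im[150:260,260:400],None,fx=5,fy=5,interpolation=cv2.INTER_CUBIC))
ci=camera_info("top"); t,_=snapshot("top")
for c,A,b in blobs(t,(0,150,80),(4,255,255),4):
    if 225<c[0]<260: print("top red",c,onz(ci,[c],.072)[0])
for c,A,b in blobs(t,(45,120,60),(75,255,255),4): print("top green",c,onz(ci,[c],.077)[0])
cv2.imwrite("pics/t4.png",cv2.resize(t[135:200,215:290],None,fx=7,fy=7,interpolation=cv2.INTER_CUBIC))
E
```

```text
t: 8.9
tcp_pos: [0.6028, -0.0244, 0.1475]
tool_rot: [-0.137, 0.991, 0.0, -0.0]
force: [0.0, 0.7, -0.6]
finger_gap: 0.005
pointer (array([321.14, 229.99]), 79, [313, 228, 19, 5]) [0.6132 0.0355 0.072 ] to clip mm (clip .6134,.0524) 4.72
clip (array([341.09, 235.62]), 199, [332, 230, 19, 12]) [0.6118 0.0518 0.077 ]
tcp [ 0.6023 -0.0243  0.1468] f [-0.48 -0.02  0.02] crown off mm -5.7 t 8.95
```

View pics/w4.png

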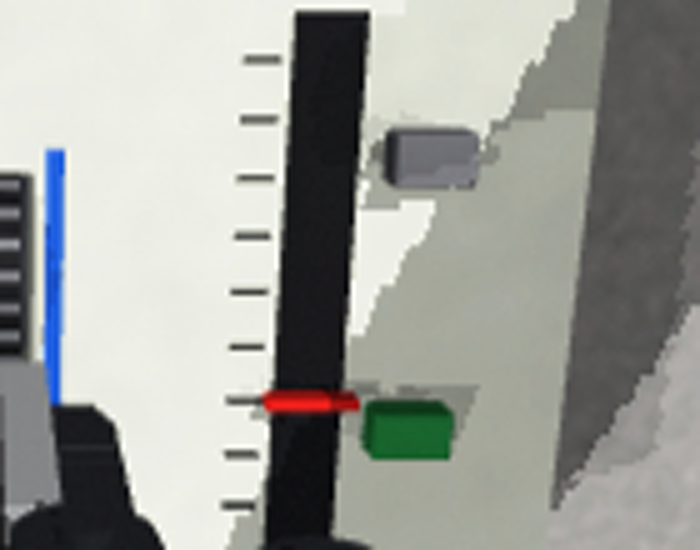

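View pics/t4.png

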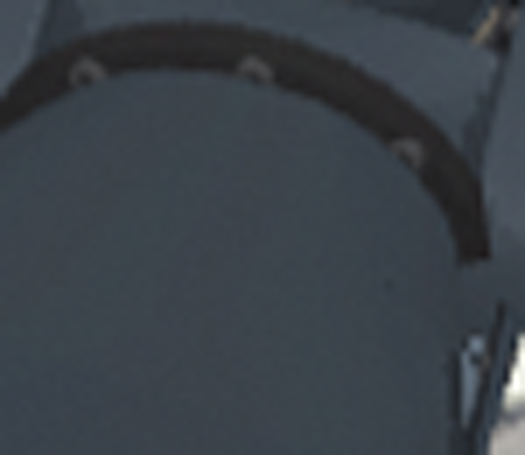

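```bash
python3 - <<'E'
from h import *
ci=camera_info("wrist")
c=onz(ci,[(341.0,236.8)],.077)[0]
for z in(.072,.074): 
    p=onz(ci,[(321.1,230.0)],z)[0]; print(z,p.round(4),c.round(4),((c-p)[:2]@UX*1e3).round(2))
# initial relation re-evaluated from top camera with z .074
ct=camera_info("top")
for z in(.072,.074): print("init top",((onz(ct,[(232.57,159.14)],.077)-onz(ct,[(242.,167.5)],z))[0][:2]@UX*1e3).round(2))
z1=np.load("w1.npz");c1={k:z1[k] for k in("K","origin","orientation")}
for z in(.072,.074): print("init wrist",((onz(c1,[(295.47,205.5)],.077)-onz(c1,[(281.36,183.08)],z))[0][:2]@UX*1e3).round(2), "moved", ((onz(ci,[(321.1,230.0)],z)-onz(c1,[(281.36,183.08)],z))[0][:2]@UX*1e3).round(2))
E
```

```text
0.072 [0.6119 0.0351 0.072 ] [0.6115 0.0516 0.077 ] 4.06
0.074 [0.6112 0.0344 0.074 ] [0.6115 0.0516 0.077 ] 4.9
init top 24.74
init top 25.23
init wrist 25.31 moved 19.95
init wrist 25.77 moved 19.57
```

```bash

python3 -m inch '[[1,[0,0,0.4],[0,0,0]],[1,[0,0,0.65],[0,0,0]],[1,[0,0,0.68],[0,0,0]],[1,[0,0,0.695],[0,0,0]],[1,[0,0,0.7],[0,0,0]],[1,[0,0,0.702],[0,0,0]],[1,[0,0,0.702],[0,0,0]]]'
python3 -c "
from h import *
gauge()"
```

```text
t: 9.7
tcp_pos: [0.6025, -0.0242, 0.0778]
tool_rot: [-0.137, 0.991, 0.001, -0.001]
force: [-2.9, 1.2, 10.1]
finger_gap: -0.0
clip (array([380.37, 278.15]), 104, [368, 275, 21, 10]) [0.6073 0.0531 0.077 ]
tcp [ 0.6024 -0.0242  0.0778] f [-2.45  1.27 10.45] crown off mm -5.6 t 9.75
```

```bash

python3 -m inch '[[1,[0,0,-0.008],[0,0,0]],[1,[0,0,-0.008],[0,0,0]]]'
python3 - <<'E'
from h import *
im=gauge(); cv2.imwrite("pics/w5.png",cv2.resize(im[200:310,300:420],None,fx=5,fy=5,interpolation=cv2.INTER_CUBIC))
E
```

```text
t: 9.95
tcp_pos: [0.6024, -0.0242, 0.0779]
tool_rot: [-0.137, 0.991, 0.001, -0.001]
force: [-1.2, 2.0, 5.4]
finger_gap: -0.003
clip (array([380.5, 278.2]), 101, [368, 275, 21, 10]) [0.6074 0.0533 0.077 ]
tcp [ 0.6024 -0.0242  0.0779] f [-1.22  1.76  6.24] crown off mm -5.6 t 10.0
```

View pics/w5.png

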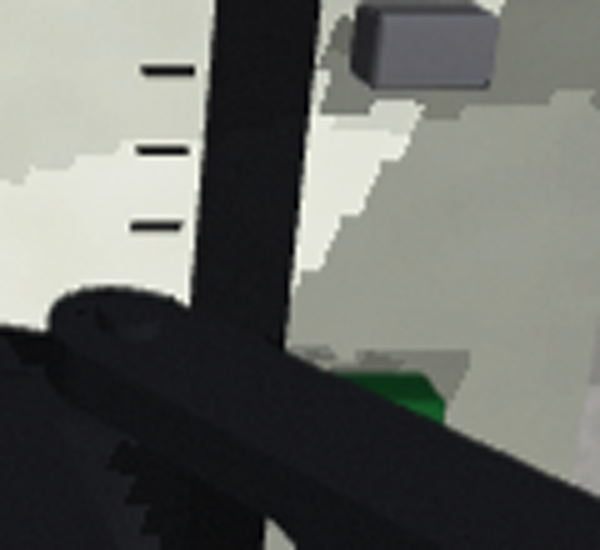

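The gripper linkage hides the pointer in this pose, and the clip shows at (380,278). Next is an 8 mm stroke.

```bash

python3 -m inch '[[1,[-0.01,0,-0.002],[0,0,0]],[1,[-0.02,0,-0.002],[0,0,0]],[1,[-0.04,0,-0.003],[0,0,0]],[1,[-0.06,0,-0.003],[0,0,0]],[1,[-0.08,0,-0.003],[0,0,0]],[1,[-0.08,0,-0.003],[0,0,0]]]'
python3 - <<'E'
from h import *
im=gauge(); cv2.imwrite("pics/w6.png",cv2.resize(im[200:310,300:420],None,fx=5,fy=5,interpolation=cv2.INTER_CUBIC))
E
```

```text
t: 10.6
tcp_pos: [0.6118, -0.023, 0.0784]
tool_rot: [-0.137, 0.991, -0.0, 0.0]
force: [-0.5, 0.1, -0.8]
finger_gap: -0.0
pointer (array([354.07, 264.4 ]), 107, [341, 262, 24, 7]) [0.6148 0.0389 0.072 ] to clip mm (clip .6134,.0524) 2.29
clip (array([378.42, 268.98]), 427, [365, 261, 28, 18]) [0.6115 0.0512 0.077 ]
tcp [ 0.6115 -0.0229  0.0784] f [-0.18  0.11 -0.74] crown off mm 3.4 t 10.65
```

View pics/w6.png

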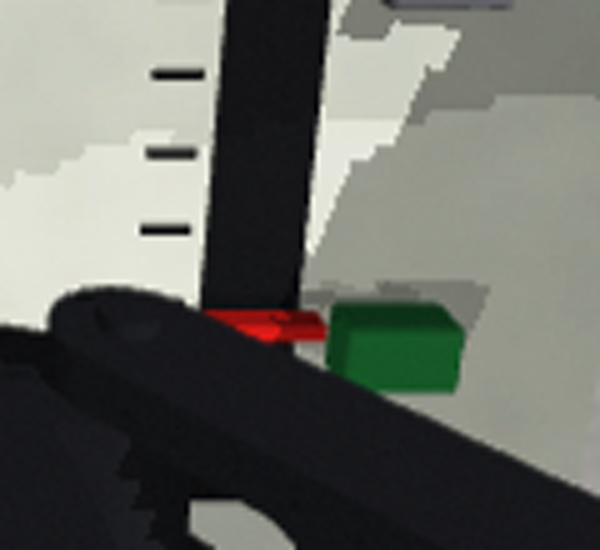

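```bash

python3 -m inch '[[1,[0,0,-0.3],[0,0,0]],[1,[0.08,0,-0.68],[0,0,0]],[1,[0.08,0,-0.7],[0,0,0]],[1,[0.08,0,-0.7],[0,0,0]],[1,[0.08,0,-0.7],[0,0,0]]]'
python3 - <<'E'
from h import *
im=gauge(); cv2.imwrite("pics/w7.png",cv2.resize(im[190:270,290:380],None,fx=6,fy=6,interpolation=cv2.INTER_CUBIC))
E
```

```text
t: 11.15
tcp_pos: [0.6026, -0.0247, 0.1478]
tool_rot: [-0.137, 0.991, 0.0, -0.001]
force: [0.1, -0.4, 0.4]
finger_gap: 0.003
pointer (array([321.12, 232.99]), 75, [313, 231, 19, 5]) [0.6156 0.0361 0.072 ] to clip mm (clip .6134,.0524) 2.19
clip (array([341.33, 235.96]), 190, [333, 231, 18, 11]) [0.6118 0.0518 0.077 ]
tcp [ 0.6024 -0.0247  0.1474] f [-0.63  0.2  -0.56] crown off mm -5.8 t 11.2
```

View pics/w7.png

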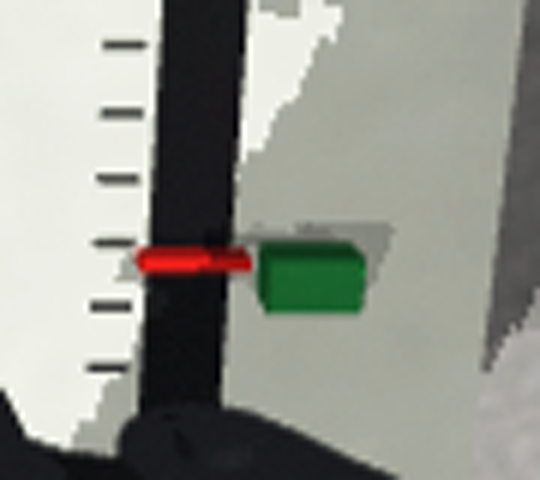

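```bash

python3 -m inch '[[1,[-0.04,0,0.4],[0,0,0]],[1,[-0.04,0,0.65],[0,0,0]],[1,[-0.04,0,0.68],[0,0,0]],[1,[-0.04,0,0.695],[0,0,0]],[1,[-0.04,0,0.7],[0,0,0]],[1,[-0.04,0,0.702],[0,0,0]],[1,[-0.04,0,0.702],[0,0,0]]]'
python3 -c "
from h import *
gauge()"
```

```text
t: 11.9
tcp_pos: [0.6062, -0.0233, 0.078]
tool_rot: [-0.137, 0.991, 0.001, -0.001]
force: [-0.8, 1.0, 5.2]
finger_gap: -0.001
clip (array([378.07, 274.51]), 261, [363, 269, 27, 16]) [0.6093 0.0519 0.077 ]
tcp [ 0.6063 -0.0233  0.078 ] f [-2.13  0.39  3.99] crown off mm -1.7 t 11.95
```

```bash

python3 -m inch '[[1,[-0.01,0,0.001],[0,0,0]],[1,[-0.02,0,0.001],[0,0,0]],[1,[-0.03,0,0.002],[0,0,0]],[1,[-0.038,0,0.002],[0,0,0]],[1,[-0.038,0,0.002],[0,0,0]]]'
python3 -c "
from h import *
gauge()"
python3 -m inch '[[1,[0,0,-0.3],[0,0,0]],[1,[0.08,0,-0.68],[0,0,0]],[1,[0.08,0,-0.7],[0,0,0]],[1,[0.08,0,-0.7],[0,0,0]],[1,[0.08,0,-0.7],[0,0,0]]]'
python3 - <<'E'
from h import *
im=gauge(); cv2.imwrite("pics/w8.png",cv2.resize(im[190:270,290:380],None,fx=6,fy=6,interpolation=cv2.INTER_CUBIC))
E
```

```text
t: 12.45
tcp_pos: [0.6106, -0.0225, 0.078]
tool_rot: [-0.137, 0.991, 0.0, -0.0]
force: [-1.5, 2.9, 2.2]
finger_gap: -0.002
pointer (array([359.94, 269.62]), 16, [357, 268, 6, 5]) [0.6159 0.044  0.072 ] to clip mm (clip .6134,.0524) -0.12
clip (array([377.7 , 270.54]), 399, [364, 263, 27, 18]) [0.6113 0.0515 0.077 ]
tcp [ 0.6108 -0.0226  0.0781] f [-0.43  0.3   2.41] crown off mm 2.8 t 12.5
t: 13.0
tcp_pos: [0.6027, -0.0251, 0.1473]
tool_rot: [-0.137, 0.991, 0.0, -0.001]
force: [0.9, -0.2, -1.1]
finger_gap: 0.002
pointer (array([322.25, 236.51]), 72, [313, 235, 19, 4]) [0.6184 0.0375 0.072 ] to clip mm (clip .6134,.0524) -0.83
clip (array([341.96, 236.46]), 201, [333, 231, 19, 12]) [0.612  0.0518 0.077 ]
tcp [ 0.6024 -0.025   0.1469] f [-0.75 -0.07 -0.98] crown off mm -5.9 t 13.05
```

View pics/w8.png

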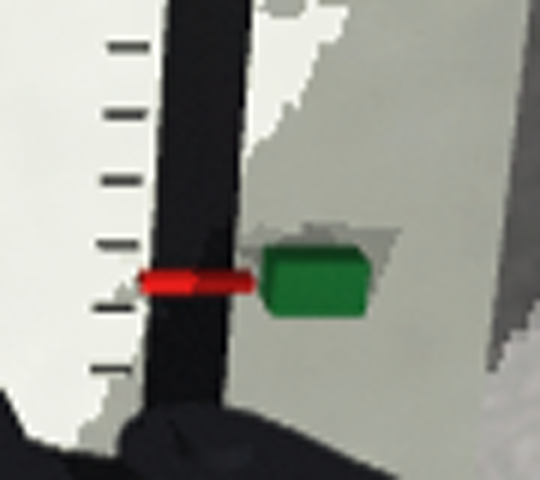

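The pointer at (322,236.5) now stands level with the middle of the clip (342,236.5, top face about 237.8), so about 0.5 mm off after parallax. Next is the stylus. Candidates in the first top view are the yellow one at (384,208) in the stand, and turquoise ones at (384,173) and (391,240). I choose the yellow one and will check it close up.

```bash

python3 -m inch '[[1,[0,0,-0.5],[0,0,0]],[1,[0.42,-0.84,-0.5],[0,0,0]],[1,[0.42,-0.84,-0.5],[0,0,0]],[1,[0.42,-0.84,-0.5],[0,0,0]]]'
python3 -m inch '[[0,[0.42,-0.84,-0.5],[0,0,0]],[0,[0.42,-0.84,-0.5],[0,0,0]],[0,[0.42,-0.84,-0.5],[0,0,0]]]'
python3 -m inch '[[0,[0.42,-0.84,0],[0,0,0]],[0,[0.42,-0.84,0],[0,0,0]],[0,[0.42,-0.84,0],[0,0,0]],[0,[0.42,-0.84,0],[0,0,0]]]'
python3 - <<'E'
from h import *
s=sense();ci=camera_info("wrist"); im,d=snapshot("wrist"); cv2.imwrite("pics/w9.png",im); np.savez("w9.npz",im=im,d=d,**ci); print(s["tcp_pos"],ci["origin"])
for c,A,b in blobs(im,(20,130,100),(33,255,255),20): print(c,A,b,onz(ci,[c],.104)[0].round(4))
ci=camera_info("top"); t,_=snapshot("top"); np.savez("t2.npz",im=t); cv2.imwrite("pics/t9.png",cv2.resize(t[130:200,215:290],None,fx=7,fy=7,interpolation=cv2.INTER_CUBIC))
for c,A,b in blobs(t,(0,150,80),(4,255,255),4):
    if 225<c[0]<260: print("top red",c,onz(ci,[c],.074)[0])
for c,A,b in blobs(t,(45,120,60),(75,255,255),4): print("top green",c,onz(ci,[c],.077)[0])
E
```

```text
t: 13.45
tcp_pos: [0.5848, -0.1221, 0.1972]
tool_rot: [-0.134, 0.991, -0.001, -0.001]
force: [0.9, 0.5, -1.0]
finger_gap: 0.002
t: 13.75
tcp_pos: [0.5688, -0.2144, 0.2499]
tool_rot: [-0.135, 0.991, -0.002, 0.002]
force: [-0.5, 0.5, 0.4]
finger_gap: 0.493
t: 14.15
tcp_pos: [0.5495, -0.3012, 0.2465]
tool_rot: [-0.136, 0.991, 0.002, -0.001]
force: [0.0, -0.9, -0.2]
finger_gap: 0.498
[ 0.54951072 -0.30119947  0.24648268] [ 0.48617505 -0.32065451  0.38938608]
[260.35 137.55] 180 [254, 130, 14, 16] [ 0.5018 -0.3113  0.104 ]
[448.6  229.73] 52 [441, 227, 15, 7] [ 0.5434 -0.0772  0.104 ]
top green [232.29 158.71] [0.61564851 0.05309447 0.077     ]
```

View pics/w9.png

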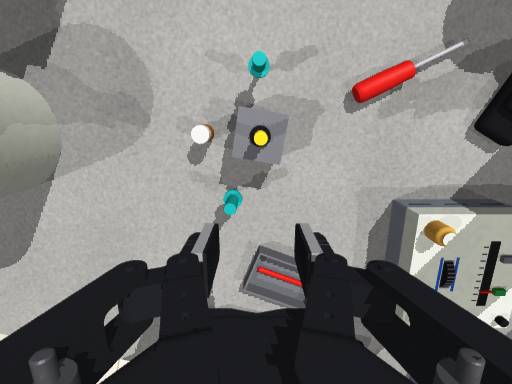

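View pics/t9.png

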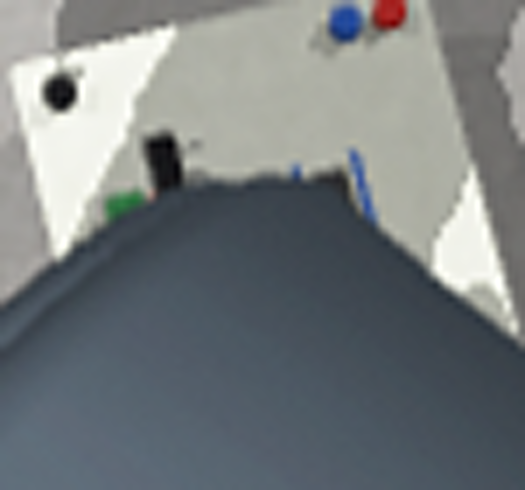

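The wrist view shows the yellow grip at (260,137) in the stand, turquoise look-alikes at (259,65) and (232,202) outside it, and the vial at (202,134), 60 mm or more away. I'll descend over the yellow one.

```bash

python3 -m inch '[[0,[0.49,0.03,0],[0,0,0]],[0,[0.49,0.03,0.5],[0,0,0]],[0,[0.49,0.03,0.95],[0,0,0]],[0,[0.49,0.03,0.95],[0,0,0]],[0,[0.49,0.03,0.95],[0,0,0]]]'
python3 - <<'E'
from h import *
s=sense();ci=camera_info("wrist"); im,d=snapshot("wrist"); cv2.imwrite("pics/w10.png",im); print(s["tcp_pos"],ci["origin"])
ci2=camera_info("scene"); t,_=snapshot("scene"); cv2.imwrite("pics/s10.png",cv2.resize(t[180:300,90:200],None,fx=5,fy=5,interpolation=cv2.INTER_CUBIC))
E
```

```text
t: 14.75
tcp_pos: [0.5025, -0.3105, 0.1532]
tool_rot: [-0.138, 0.99, 0.001, -0.001]
force: [1.0, -0.4, -0.3]
finger_gap: 0.501
[ 0.50250467 -0.31050575  0.15315052] [ 0.43910682 -0.32998052  0.29603642]
```

View pics/w10.png

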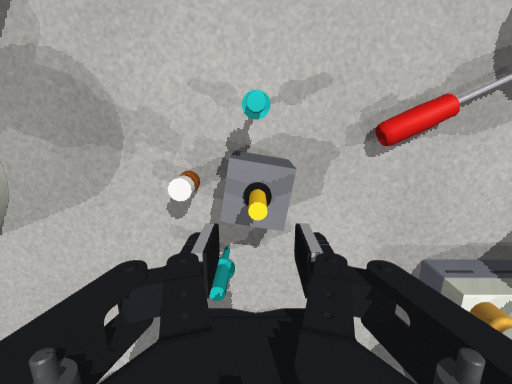

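View pics/s10.png

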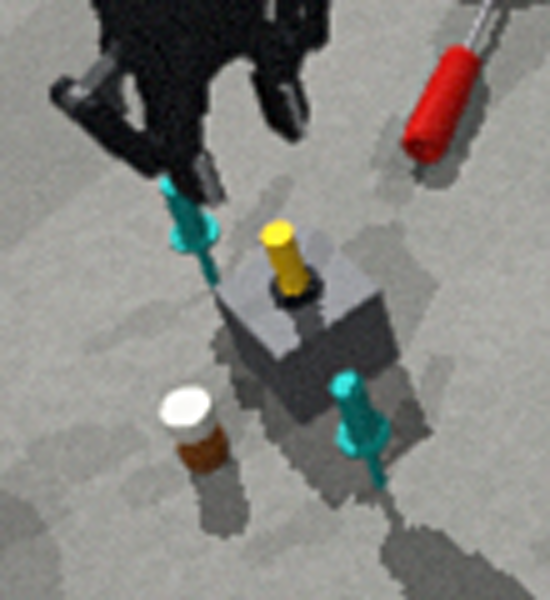

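The stylus is upright in its stand and centred between the fingers (258,205 in the wrist view). I'll descend and grip.

```bash

python3 -m inch '[[0,[0,0,0.4],[0,0,0]],[0,[0,0,0.75],[0,0,0]],[0,[0,0,0.83],[0,0,0]],[0,[0,0,0.83],[0,0,0]],[0,[0,0,0.83],[0,0,0]]]'
python3 -c "
from h import *
im,_=snapshot('wrist'); cv2.imwrite('pics/w11.png',im[80:380,100:420])"
```

```text
t: 15.35
tcp_pos: [0.5036, -0.3131, 0.0725]
tool_rot: [-0.137, 0.991, -0.002, 0.001]
force: [0.4, -0.5, 0.3]
finger_gap: 0.501
```

View pics/w11.png

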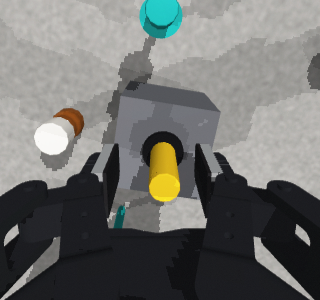

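```bash

python3 -m inch '[[1,[0,0,0],[0,0,0]],[1,[0,0,0],[0,0,0]],[1,[0,0,0],[0,0,0]],[1,[0,0,0],[0,0,0]],[1,[0,0,0],[0,0,0]],[1,[0,0,0],[0,0,0]]]' 60
python3 -m inch '[[1,[0,0,-0.05],[0,0,0]],[1,[0,0,-0.1],[0,0,0]],[1,[0,0,-0.1],[0,0,0]]]'
python3 -c "
from h import *
print(sense()['force'],sense()['tcp_pos'])
im,_=snapshot('wrist'); cv2.imwrite('pics/w12.png',im[80:380,100:420])"
```

```text
t: 16.0
tcp_pos: [0.5027, -0.3125, 0.0719]
tool_rot: [-0.137, 0.991, -0.001, 0.001]
force: [-0.3, 1.2, 5.7]
finger_gap: 0.157
t: 16.3
tcp_pos: [0.5025, -0.3124, 0.0812]
tool_rot: [-0.137, 0.991, -0.001, 0.001]
force: [0.1, -0.0, 0.4]
finger_gap: 0.159
[ 0.13742169 -0.0313405   0.36068811] [ 0.50254341 -0.31242073  0.08122441]
```

View pics/w12.png

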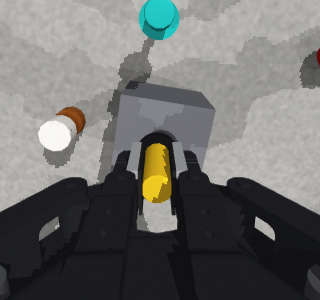

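The stylus is gripped (opening 13 mm) and the grip is between the pads. I'll lift it and carry it high to the switch box.

```bash

python3 -m inch '[[1,[0,0,-0.3],[0,0,0]],[1,[0,0,-0.7],[0,0,0]],[1,[0,0,-1],[0,0,0]],[1,[0,0,-1],[0,0,0]]]'
python3 -m inch '[[1,[-0.1,0.3,-0.4],[0,0,0]],[1,[-0.37,0.93,-0.4],[0,0,0]],[1,[-0.37,0.93,-0.4],[0,0,0]]]'
python3 -m inch '[[1,[-0.37,0.93,0],[0,0,0]],[1,[-0.37,0.93,0],[0,0,0]],[1,[-0.37,0.93,0],[0,0,0]]]'
python3 -m inch '[[1,[-0.37,0.93,0],[0,0,0]],[1,[-0.37,0.93,0],[0,0,0]],[1,[-0.37,0.93,0],[0,0,0]]]'
python3 -m inch '[[1,[-0.37,0.93,0],[0,0,0]],[1,[-0.37,0.93,0],[0,0,0]],[1,[-0.37,0.93,0],[0,0,0]]]'
python3 -m inch '[[1,[-0.37,0.93,0],[0,0,0]],[1,[-0.37,0.93,0],[0,0,0]],[1,[-0.37,0.93,0],[0,0,0]]]'
python3 -m inch '[[1,[-0.37,0.93,0],[0,0,0]],[1,[-0.37,0.93,0],[0,0,0]],[1,[-0.37,0.93,0],[0,0,0]],[1,[-0.37,0.93,0],[0,0,0]]]'
python3 - <<'E'
from h import *
s=sense();ci=camera_info("wrist"); im,d=snapshot("wrist"); cv2.imwrite("pics/w13.png",im); np.savez("w13.npz",im=im,d=d,**ci); print(s["tcp_pos"],ci["origin"],s["finger_gap"])
ci2=camera_info("scene"); t,_=snapshot("scene"); cv2.imwrite("pics/s13.png",cv2.resize(t[40:220,220:370],None,fx=4,fy=3.3,interpolation=cv2.INTER_CUBIC))
E
```

```text
t: 16.75
tcp_pos: [0.5045, -0.3141, 0.1848]
tool_rot: [-0.137, 0.991, -0.004, 0.003]
force: [0.6, -0.4, 0.1]
finger_gap: 0.154
t: 17.05
tcp_pos: [0.5118, -0.2089, 0.2201]
tool_rot: [-0.137, 0.991, 0.001, -0.0]
force: [0.5, 0.3, -0.9]
finger_gap: 0.157
t: 17.35
tcp_pos: [0.5211, -0.1066, 0.2189]
tool_rot: [-0.14, 0.99, 0.002, -0.002]
force: [0.2, -0.7, 0.3]
finger_gap: 0.154
t: 17.65
tcp_pos: [0.5322, -0.0083, 0.2191]
tool_rot: [-0.14, 0.99, 0.002, -0.001]
force: [0.3, 1.7, -0.5]
finger_gap: 0.155
t: 17.95
tcp_pos: [0.5434, 0.0903, 0.2194]
tool_rot: [-0.14, 0.99, 0.001, -0.0]
force: [-0.3, 0.1, -0.5]
finger_gap: 0.155
t: 18.25
tcp_pos: [0.5546, 0.1893, 0.2196]
tool_rot: [-0.139, 0.99, 0.001, 0.0]
force: [-0.0, -0.4, 0.3]
finger_gap: 0.158
t: 18.65
tcp_pos: [0.5646, 0.2843, 0.2192]
tool_rot: [-0.137, 0.991, -0.001, -0.001]
force: [-0.4, -0.3, -0.1]
finger_gap: 0.16
[0.5645542  0.28434856 0.21920605] [0.50117797 0.2653478  0.36213523] 0.16015454764973464
```

View pics/w13.png

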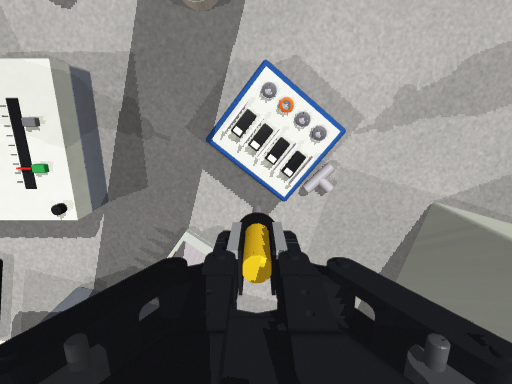

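View pics/s13.png

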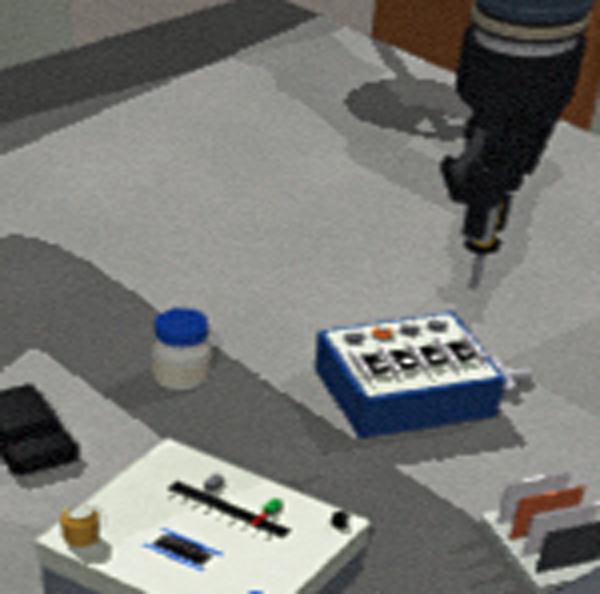

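Wrist view: the orange lens at (286,105) is in line with the second rocker from the left at (262,137), which is rocker1, since image right is box +y. The stylus tip is just visible at (258,211). Now I'll fit the box pose.

```bash
python3 - <<'E'
from h import *
z=np.load("w13.npz");im=z["im"];ci={k:z[k] for k in("K","origin","orientation")};dd=z["d"]
g=cv2.cvtColor(im,cv2.COLOR_BGR2HSV)
for c,A,b in blobs(im,(5,150,120),(15,255,255),8): print("orange",c,A,onz(ci,[c],.056)[0].round(4))
m=cv2.inRange(g,np.array((105,120,40)),np.array((125,255,255))); 
n,l,s,c=cv2.connectedComponentsWithStats(m); 
# outer blue outline at z=.05
k=[i for i in range(1,n) if s[i,4]>40 and 200<c[i][0]<350 and 50<c[i][1]<210]; mm=np.isin(l,k).astype(np.uint8)
pts=np.argwhere(mm)[:,::-1]; h=cv2.convexHull(pts.astype(np.int32)); rect=cv2.approxPolyDP(h,6,True)[:,0]; print(rect.tolist())
P=onz(ci,rect,.05);print(P.round(4).tolist(),np.linalg.norm(np.roll(P,-1,0)-P,axis=1).round(4),P.mean(0).round(4))
# minAreaRect in world
W=onz(ci,h[:,0],.05)[:,:2]; print(cv2.minAreaRect((W*1000).astype(np.float32)))
v=cv2.resize(im[55:210,200:355],None,fx=3.8,fy=3.8,interpolation=cv2.INTER_CUBIC); cv2.imwrite("pics/w13c.png",v)
E
```

```text
orange [285.72 104.69] 99 [0.4771 0.2907 0.056 ]
[[345, 130], [285, 200], [206, 140], [264, 60]]
[[0.4845, 0.3635, 0.05], [0.5813, 0.323, 0.05], [0.5379, 0.2154, 0.05], [0.4399, 0.2557, 0.05]] [0.105  0.1161 0.1059 0.1167] [0.5109 0.2894 0.05  ]
((510.9493103027344, 289.2865905761719), (118.32293701171875, 108.59983825683594), 66.99703979492188)
```

View pics/w13c.png

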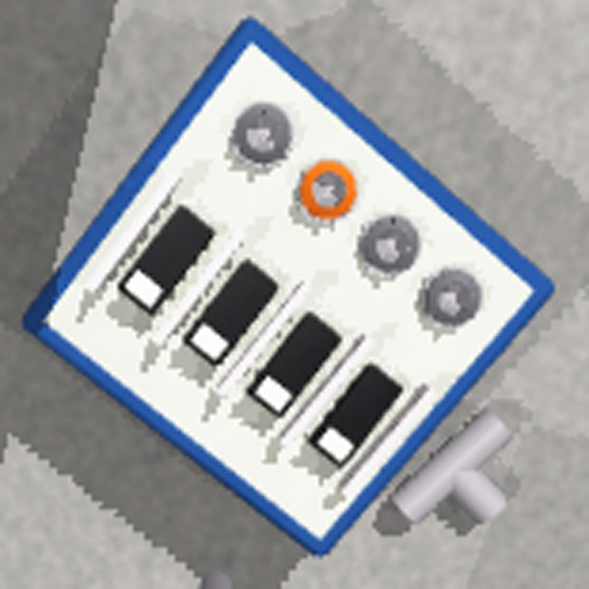

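```bash
python3 - <<'E'
from h import *
z=np.load("w13.npz");im=z["im"];ci={k:z[k] for k in("K","origin","orientation")}
tcp=np.array([0.5645542,0.28434856,0.21920605])
print("mark",onz(ci,[(254.6,144.3)],.0615)[0].round(4))
Rt=R.from_quat([-0.137,0.991,-0.001,-0.001])
for dz in(.0075,.0115,.057,-.032): print(dz,proj(ci,tcp+[0,0,-dz]).round(1), proj(ci,tcp+Rt.apply([0,0,dz])).round(1))
v=cv2.resize(im[195:295,220:300],None,fx=6,fy=6,interpolation=cv2.INTER_CUBIC); cv2.imwrite("pics/w13d.png",v)
E
```

```text
mark [0.5265 0.2697 0.0615]
0.0075 [[258.8 234.2]] [[258.7 234.2]]
0.0115 [[258.7 231.5]] [[258.7 231.5]]
0.057 [[258.4 208.3]] [[258.2 208.1]]
-0.032 [[259.3 269.3]] [[259.4 269.4]]
```

View pics/w13d.png

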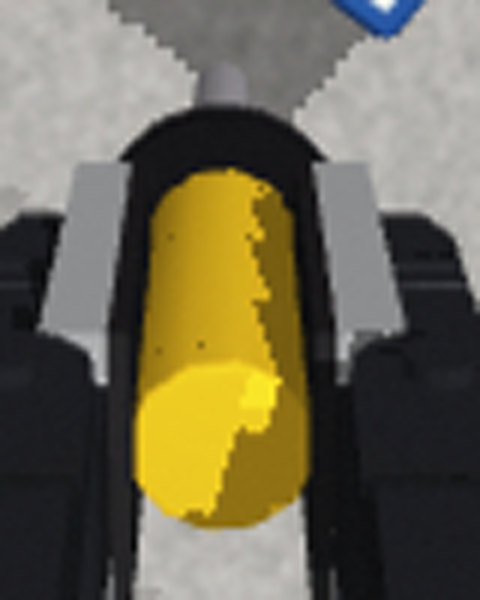

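```bash

python3 -m inch '[[1,[0.4,-0.04,0],[0,0,0]],[1,[0.4,-0.04,0.4],[0,0,0]],[1,[0.4,-0.04,0.82],[0,0,0]],[1,[0.4,-0.04,0.82],[0,0,0]],[1,[0.4,-0.04,0.82],[0,0,0]],[1,[0.4,-0.04,0.82],[0,0,0]]]'
python3 - <<'E'
from h import *
s=sense();ci=camera_info("wrist"); im,d=snapshot("wrist"); cv2.imwrite("pics/w14.png",cv2.resize(im[60:300,160:400],None,fx=2.5,fy=2.5,interpolation=cv2.INTER_CUBIC)); print(s["tcp_pos"],s["force"])
t,_=snapshot("scene"); cv2.imwrite("pics/s14.png",cv2.resize(t[110:190,280:370],None,fx=6,fy=6,interpolation=cv2.INTER_CUBIC))
tip=s["tcp_pos"]+[0,0,-.057]; print(proj(ci,tip),proj(ci,[.527,.270,.0615]))
E
```

```text
t: 19.35
tcp_pos: [0.5291, 0.2702, 0.1403]
tool_rot: [-0.136, 0.991, 0.0, 0.002]
force: [0.9, -0.2, -0.1]
finger_gap: 0.163
[0.52909517 0.27020204 0.14029774] [ 0.92798603 -0.2217118  -0.1408162 ]
[[258.24973673 207.82287257]] [[258.54701548 197.37480285]]
```

View pics/w14.png

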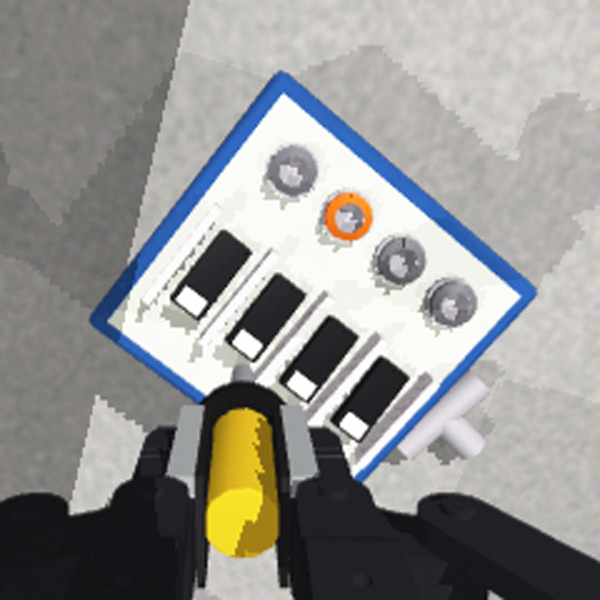

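View pics/s14.png

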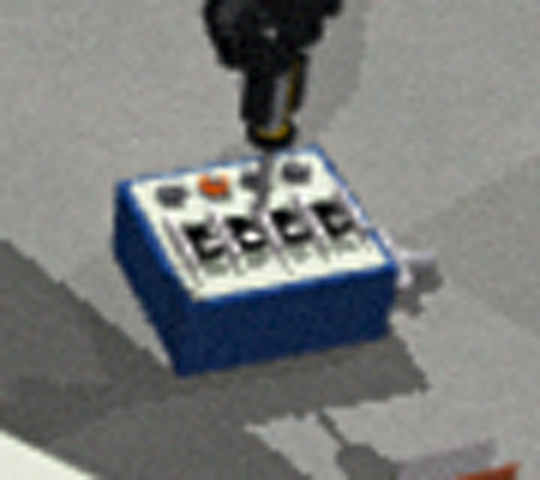

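The white mark of rocker1 is at (259,197) in the wrist frame, where I predicted it, and the tip is above it. I'll settle, then lower in steps.

```bash

python3 -m inch '[[1,[0,0,0.05],[0,0,0]],[1,[0,0,0.08],[0,0,0]],[1,[0,0,0.08],[0,0,0]],[1,[0,0,0.08],[0,0,0]]]'
python3 - <<'E'
from h import *
s=sense();ci=camera_info("wrist"); im,d=snapshot("wrist"); cv2.imwrite("pics/w15.png",cv2.resize(im[100:260,180:340],None,fx=3.7,fy=3.7,interpolation=cv2.INTER_CUBIC)); print(s["tcp_pos"],s["force"])
E
```

```text
t: 19.85
tcp_pos: [0.5271, 0.2707, 0.1302]
tool_rot: [-0.137, 0.991, -0.0, -0.0]
force: [-0.1, 0.8, -0.2]
finger_gap: 0.153
[0.52707074 0.27065469 0.13022797] [-0.10071588  0.76758435 -0.17262739]
```

View pics/w15.png

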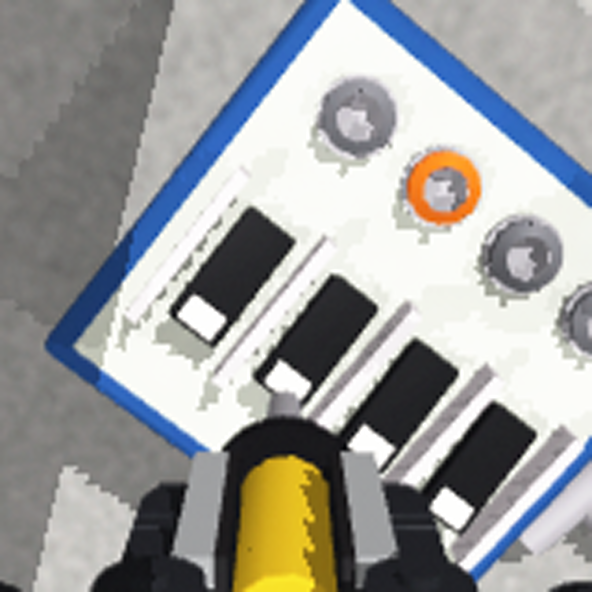

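```bash

python3 -m inch '[[1,[0,0,0.05],[0,0,0]],[1,[0,0,0.1],[0,0,0]],[1,[0,0,0.1],[0,0,0]],[1,[0,0,0.1],[0,0,0]]]'
python3 -m inch '[[1,[0,0,0.02],[0,0,0]],[1,[0,0,0.02],[0,0,0]],[1,[0,0,0.02],[0,0,0]]]'
python3 -m inch '[[1,[0,0,0.02],[0,0,0]],[1,[0,0,0.02],[0,0,0]],[1,[0,0,0.02],[0,0,0]]]'
```

```text
t: 20.3
tcp_pos: [0.527, 0.2705, 0.1199]
tool_rot: [-0.137, 0.991, -0.0, -0.0]
force: [-0.6, 0.6, -0.4]
finger_gap: 0.16
t: 20.6
tcp_pos: [0.5274, 0.2706, 0.1184]
tool_rot: [-0.137, 0.991, 0.0, 0.0]
force: [-1.1, -0.1, 0.4]
finger_gap: 0.156
t: 20.9
tcp_pos: [0.5275, 0.2706, 0.1165]
tool_rot: [-0.137, 0.991, 0.0, 0.0]
force: [0.5, -1.2, 0.7]
finger_gap: 0.155
```

```bash

python3 -m inch '[[1,[0,0,0.02],[0,0,0]],[1,[0,0,0.02],[0,0,0]],[1,[0,0,0.02],[0,0,0]]]'
python3 -m inch '[[1,[0,0,0.015],[0,0,0]],[1,[0,0,0.015],[0,0,0]],[1,[0,0,0.015],[0,0,0]]]'
python3 -m inch '[[1,[0,0,0.01],[0,0,0]],[1,[0,0,0.01],[0,0,0]],[1,[0,0,0.01],[0,0,0]]]'
python3 - <<'E'
from h import *
s=sense();ci=camera_info("wrist"); im,d=snapshot("wrist"); cv2.imwrite("pics/w16.png",cv2.resize(im[100:260,180:340],None,fx=3.7,fy=3.7,interpolation=cv2.INTER_CUBIC)); print(s["tcp_pos"],s["force"])
E
```

```text
t: 21.2
tcp_pos: [0.5277, 0.2705, 0.1144]
tool_rot: [-0.137, 0.991, -0.0, 0.0]
force: [2.0, -0.6, 1.3]
finger_gap: 0.156
t: 21.5
tcp_pos: [0.5278, 0.2706, 0.1134]
tool_rot: [-0.137, 0.991, -0.0, 0.001]
force: [1.8, -1.8, 4.8]
finger_gap: 0.155
t: 21.8
tcp_pos: [0.528, 0.2707, 0.1132]
tool_rot: [-0.137, 0.991, -0.0, 0.001]
force: [0.5, -1.6, 9.5]
finger_gap: 0.155
[0.52799318 0.27067713 0.11317336] [ 0.47707102 -1.61053904  9.51603179]
```

View pics/w16.png

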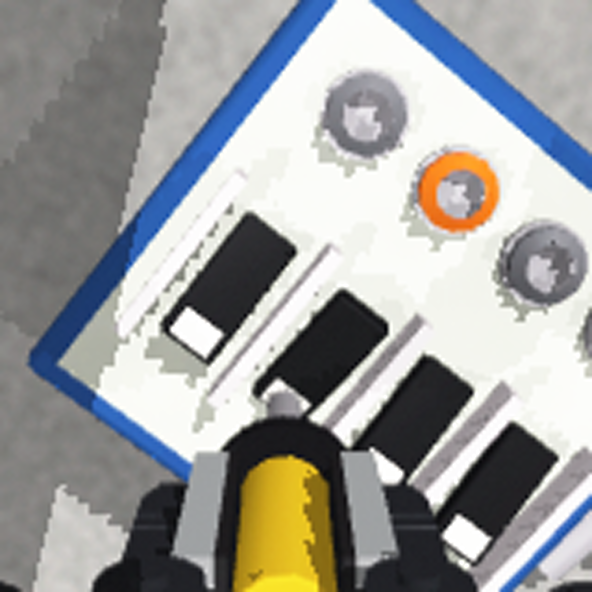

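The rocker has tilted and the force rose steeply to 9.5 N, which is the end stop. I'll lift and check.

```bash

python3 -m inch '[[1,[0,0,-0.2],[0,0,0]],[1,[0,0,-0.6],[0,0,0]],[1,[0,0,-1],[0,0,0]],[1,[0,0,-1],[0,0,0]],[1,[0,0,-1],[0,0,0]]]'
python3 -m inch '[[1,[-0.3,0,-0.1],[0,0,0]],[1,[-0.3,0,-0.1],[0,0,0]],[1,[-0.3,0,-0.1],[0,0,0]]]'
python3 - <<'E'
from h import *
s=sense();ci=camera_info("wrist"); im,d=snapshot("wrist"); cv2.imwrite("pics/w17.png",cv2.resize(im[55:235,190:370],None,fx=3.3,fy=3.3,interpolation=cv2.INTER_CUBIC)); print(s["tcp_pos"],s["force"])
t,_=snapshot("scene"); cv2.imwrite("pics/s17.png",cv2.resize(t[120:190,285:375],None,fx=7,fy=7,interpolation=cv2.INTER_CUBIC))
cv2.imwrite("pics/w17d.png",cv2.resize(im[190:300,210:310],None,fx=5,fy=5,interpolation=cv2.INTER_CUBIC))
gauge()
E
```

```text
t: 22.35
tcp_pos: [0.5265, 0.2708, 0.212]
tool_rot: [-0.137, 0.991, 0.0, -0.0]
force: [0.7, 0.8, -0.3]
finger_gap: 0.158
t: 22.65
tcp_pos: [0.5548, 0.2784, 0.2196]
tool_rot: [-0.137, 0.991, -0.0, -0.002]
force: [-0.4, 0.8, -0.3]
finger_gap: 0.152
[0.55482914 0.27842068 0.21956588] [-0.44400251  0.79413454 -0.30930639]
pointer (array([ 29.36, 179.44]), 45, [22, 178, 15, 4]) [0.6184 0.0355 0.072 ] to clip mm (clip .6134,.0524) -0.34
clip (array([ 44.47, 179.21]), 141, [36, 175, 18, 10]) [0.6116 0.0551 0.077 ]
tcp [0.5543 0.2783 0.2201] f [-1.09 -0.4  -0.92] crown off mm 28.8 t 22.8
```

View pics/w17.png

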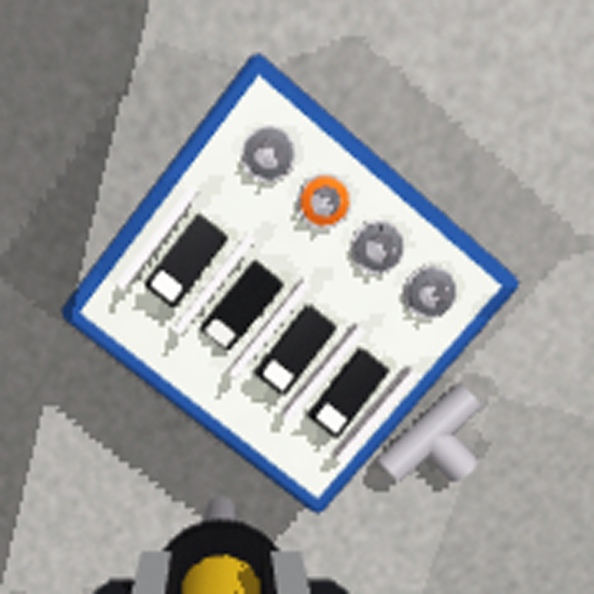

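View pics/s17.png

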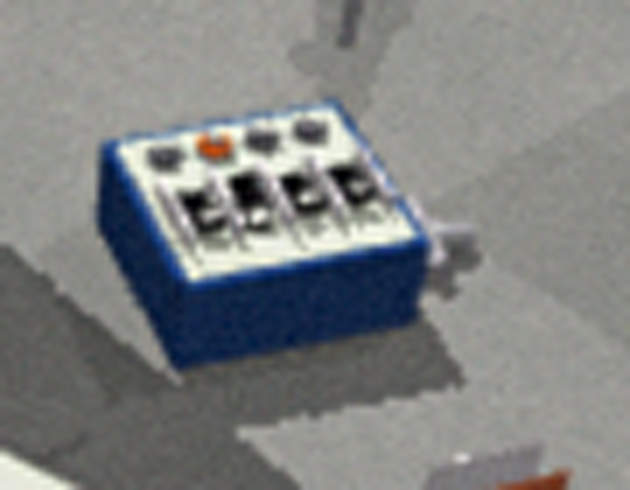

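View pics/w17d.png

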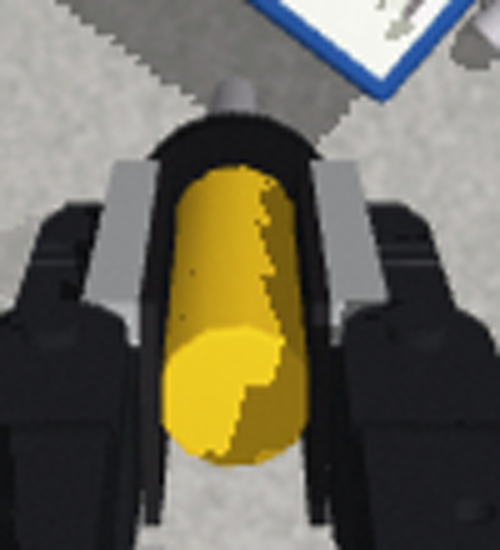

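Rocker1 (its mark at (257,155) in the wrist frame) is now tilted the other way and the other three are unchanged. The pointer is still at the clip and the stylus is still straight in the grip. Before returning, I'll measure the stand's centre from the earlier wrist view.

```bash
python3 - <<'E'
from h import *
z=np.load("w9.npz");im=z["im"];ci={k:z[k] for k in("K","origin","orientation")};print(ci["origin"])
v=cv2.resize(im[95:180,215:310],None,fx=6,fy=6,interpolation=cv2.INTER_CUBIC); cv2.imwrite("pics/w9c.png",v)
E
```

```text
[ 0.48617505 -0.32065451  0.38938608]
```

View pics/w9c.png

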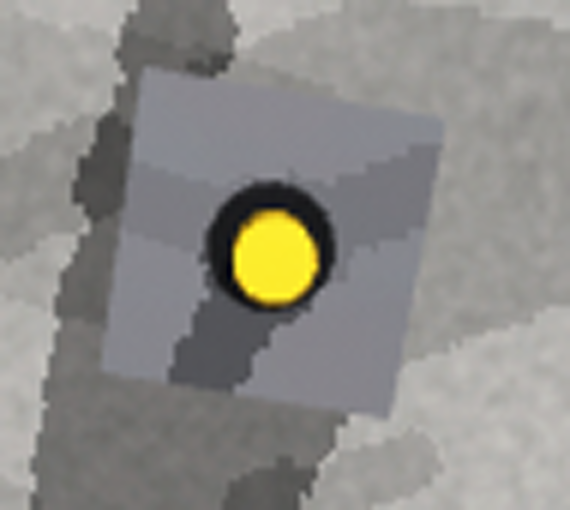

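```bash
python3 - <<'E'
from h import *
z=np.load("w9.npz");ci={k:z[k] for k in("K","origin","orientation")}
print("stand",onz(ci,[(259.5,135.2)],.06)[0].round(4),"collar",onz(ci,[(259.6,135.6)],.064)[0].round(4),"griptop",onz(ci,[(260.35,137.55)],.104)[0].round(4))
P=onz(ci,np.array([(145,68),(443,120),(388,417),(103,370)])/6+[214.6,94.6],.06); print(np.linalg.norm(np.roll(P,-1,0)-P,axis=1).round(4),P.mean(0))
E
```

```text
stand [ 0.5018 -0.3116  0.06  ] collar [ 0.502  -0.3115  0.064 ] griptop [ 0.5018 -0.3113  0.104 ]
[0.0589 0.0592 0.0589 0.0593] [ 0.50246572 -0.31137221  0.06      ]
```

```bash

python3 -m inch '[[1,[0.35,-0.92,0],[0,0,0]],[1,[0.35,-0.92,0],[0,0,0]],[1,[0.35,-0.92,0],[0,0,0]]]'
python3 -m inch '[[1,[0.35,-0.92,0],[0,0,0]],[1,[0.35,-0.92,0],[0,0,0]],[1,[0.35,-0.92,0],[0,0,0]]]'
python3 -m inch '[[1,[0.35,-0.92,0],[0,0,0]],[1,[0.35,-0.92,0],[0,0,0]],[1,[0.35,-0.92,0],[0,0,0]]]'
python3 -m inch '[[1,[0.35,-0.92,0],[0,0,0]],[1,[0.35,-0.92,0],[0,0,0]],[1,[0.35,-0.92,0],[0,0,0]]]'
python3 -m inch '[[1,[0.35,-0.92,0],[0,0,0]],[1,[0.35,-0.92,0],[0,0,0]],[1,[0.35,-0.92,0],[0,0,0]]]'
python3 -m inch '[[1,[0.35,-0.92,0],[0,0,0]],[1,[0.35,-0.92,0],[0,0,0]],[1,[0.35,-0.92,0],[0,0,0]],[1,[0.35,-0.92,0],[0,0,0]],[1,[0.35,-0.92,0],[0,0,0]]]'
```

```text
t: 23.1
tcp_pos: [0.5454, 0.176, 0.221]
tool_rot: [-0.134, 0.991, -0.001, -0.002]
force: [0.0, 0.2, -0.1]
finger_gap: 0.155
t: 23.4
tcp_pos: [0.5377, 0.0784, 0.2214]
tool_rot: [-0.134, 0.991, -0.001, -0.001]
force: [0.4, -0.1, 0.3]
finger_gap: 0.158
t: 23.7
tcp_pos: [0.5298, -0.0193, 0.2216]
tool_rot: [-0.134, 0.991, -0.001, -0.0]
force: [0.8, 1.0, -0.6]
finger_gap: 0.157
t: 24.0
tcp_pos: [0.5218, -0.1172, 0.2218]
tool_rot: [-0.134, 0.991, -0.001, 0.001]
force: [1.0, 0.4, -1.0]
finger_gap: 0.152
t: 24.3
tcp_pos: [0.5134, -0.2155, 0.2219]
tool_rot: [-0.134, 0.991, -0.001, 0.001]
force: [-0.6, 0.0, -0.4]
finger_gap: 0.152
t: 24.8
tcp_pos: [0.5037, -0.3069, 0.2213]
tool_rot: [-0.137, 0.991, 0.001, -0.0]
force: [0.5, 0.7, -0.6]
finger_gap: 0.155
```

```bash

python3 -m inch '[[1,[0.03,-0.05,0],[0,0,0]],[1,[0.03,-0.05,0.4],[0,0,0]],[1,[0.03,-0.05,0.8],[0,0,0]],[1,[0.03,-0.05,0.8],[0,0,0]],[1,[0.03,-0.05,0.8],[0,0,0]],[1,[0.03,-0.05,0.8],[0,0,0]]]'
python3 - <<'E'
from h import *
s=sense();ci=camera_info("wrist"); im,d=snapshot("wrist"); cv2.imwrite("pics/w18.png",cv2.resize(im[100:300,160:360],None,fx=3,fy=3,interpolation=cv2.INTER_CUBIC)); print(s["tcp_pos"],s["force"])
t,_=snapshot("scene"); cv2.imwrite("pics/s18.png",cv2.resize(t[180:290,90:200],None,fx=5,fy=5,interpolation=cv2.INTER_CUBIC))
E
```

```text
t: 25.4
tcp_pos: [0.5033, -0.3158, 0.1439]
tool_rot: [-0.137, 0.991, -0.001, 0.001]
force: [0.0, -0.2, 0.2]
finger_gap: 0.157
[ 0.50332737 -0.31580035  0.14388388] [ 0.00219727 -0.21135191  0.19541106]
```

View pics/w18.png

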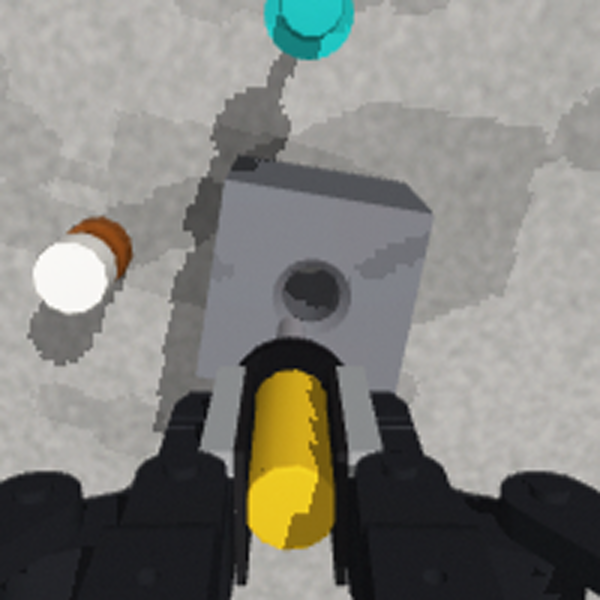

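View pics/s18.png

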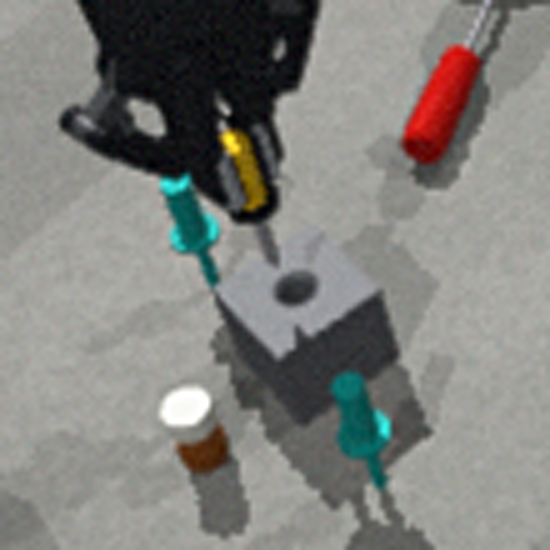

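```bash
python3 - <<'E'
from h import *
s=sense();ci=camera_info("wrist");tcp=s["tcp_pos"];print(tcp)
print("hole",onz(ci,[(159.7+312/3,99.7+290/3)],.06)[0].round(4),"tip seen",onz(ci,[(159.7+287/3,99.7+330/3)],tcp[2]-.057)[0].round(4), "pred tip px (crop)",((proj(ci,tcp-[0,0,.057])[0]-[159.7,99.7])*3).round(0), "hole px pred at .5022,-.3118",((proj(ci,[.5022,-.3118,.06])[0]-[159.7,99.7])*3).round(0))
E
```

```text
[ 0.50324982 -0.31602435  0.14414487]
hole [ 0.5005 -0.312   0.06  ] tip seen [ 0.5053 -0.318   0.0871] pred tip px (crop) [296. 325.] hole px pred at .5022,-.3118 [311. 296.]
```

The hole is at crop (312,290) and the tip at about (288,328), so the tip is roughly 5 mm short in +y and 3 mm too far in x. I'll correct and look again.

```bash

python3 -m inch '[[1,[0.02,0.055,0],[0,0,0]],[1,[0.02,0.055,0.08],[0,0,0]],[1,[0.02,0.055,0.1],[0,0,0]],[1,[0.02,0.055,0.1],[0,0,0]],[1,[0.02,0.055,0.1],[0,0,0]],[1,[0.02,0.055,0.1],[0,0,0]]]'
python3 - <<'E'
from h import *
s=sense();ci=camera_info("wrist"); im,d=snapshot("wrist"); cv2.imwrite("pics/w19.png",cv2.resize(im[140:240,200:310],None,fx=6,fy=6,interpolation=cv2.INTER_CUBIC)); print(s["tcp_pos"],s["force"])
print("tip px pred",(proj(ci,s["tcp_pos"]-[0,0,.057])[0]-[199.6,139.6])*6,"hole pred",(proj(ci,[.5022,-.3115,.06])[0]-[199.6,139.6])*6)
t,_=snapshot("scene"); cv2.imwrite("pics/s19.png",cv2.resize(t[180:290,90:200],None,fx=5,fy=5,interpolation=cv2.INTER_CUBIC))
E
```

```text
t: 26.1
tcp_pos: [0.4986, -0.3106, 0.1318]
tool_rot: [-0.137, 0.991, -0.0, 0.0]
force: [-0.4, 0.1, -0.0]
finger_gap: 0.157
[ 0.49863414 -0.31056993  0.13177913] [-0.35314843  0.07796596 -0.00355613]
tip px pred [351.92396333 410.99080862] hole pred [337.91543298 399.13418426]
```

View pics/w19.png

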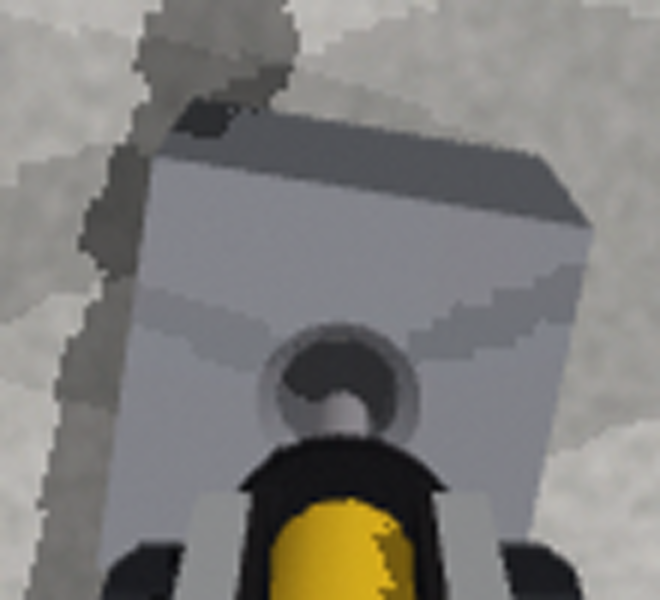

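View pics/s19.png

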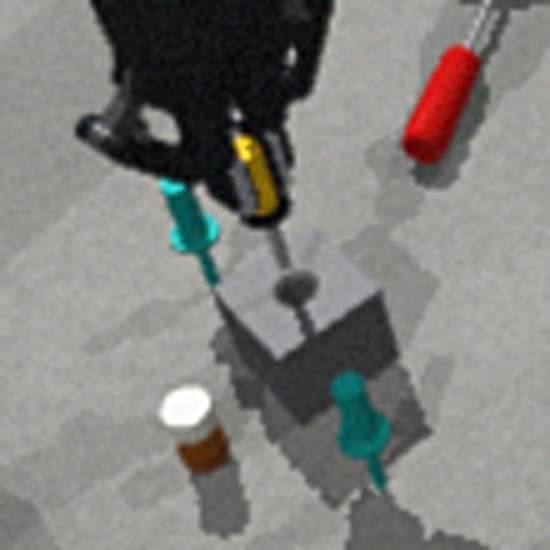

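```bash
python3 - <<'E'
from h import *
s=sense();ci=camera_info("wrist");tcp=s["tcp_pos"];print(tcp)
f=lambda u,v,z:onz(ci,[(199.6+u/6,139.6+v/6)],z)[0].round(4)
print("hole",f(339,392,.06),"tip",f(346,406,tcp[2]-.057))
E
```

```text
[ 0.49866435 -0.31055444  0.13188704]
hole [ 0.5012 -0.3116  0.06  ] tip [ 0.4982 -0.3115  0.0749]
```

```bash

python3 -m inch '[[1,[-0.03,-0.01,0],[0,0,0]],[1,[-0.03,-0.01,0],[0,0,0]],[1,[-0.03,-0.01,0.05],[0,0,0]],[1,[-0.03,-0.01,0.05],[0,0,0]]]'
python3 - <<'E'
from h import *
s=sense();ci=camera_info("wrist"); im,d=snapshot("wrist"); cv2.imwrite("pics/w20.png",cv2.resize(im[140:240,200:310],None,fx=6,fy=6,interpolation=cv2.INTER_CUBIC)); print(s["tcp_pos"],s["force"])
E
```

```text
t: 26.6
tcp_pos: [0.5013, -0.3102, 0.1261]
tool_rot: [-0.137, 0.991, 0.001, -0.0]
force: [0.2, 0.9, -0.6]
finger_gap: 0.154
[ 0.50130051 -0.31016771  0.12607232] [ 0.15736835  0.8611165  -0.56954305]
```

View pics/w20.png

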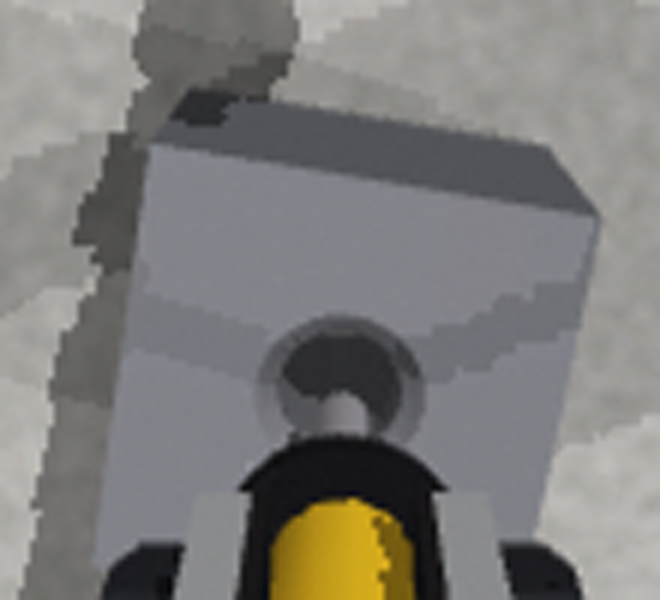

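```bash
python3 - <<'E'
from h import *
s=sense();ci=camera_info("wrist");tcp=s["tcp_pos"];print(tcp, "cam z axis",R.from_quat(ci["orientation"]).apply([0,0,1]).round(3))
f=lambda u,v,z:onz(ci,[(199.6+u/6,139.6+v/6)],z)[0].round(4)
print("hole",f(341,385,.06),"tip",f(346,408,tcp[2]-.057))
im,_=snapshot("wrist")
c=cv2.cvtColor(im,cv2.COLOR_BGR2GRAY)[190:222,240:285]; cv2.imwrite("pics/w20c.png",cv2.resize(c,None,fx=14,fy=14,interpolation=cv2.INTER_CUBIC))
E
```

```text
[ 0.50134328 -0.31027823  0.12629356] cam z axis [ 0.247  0.07  -0.967]
hole [ 0.5011 -0.3117  0.06  ] tip [ 0.5011 -0.311   0.0693]
```

View pics/w20c.png

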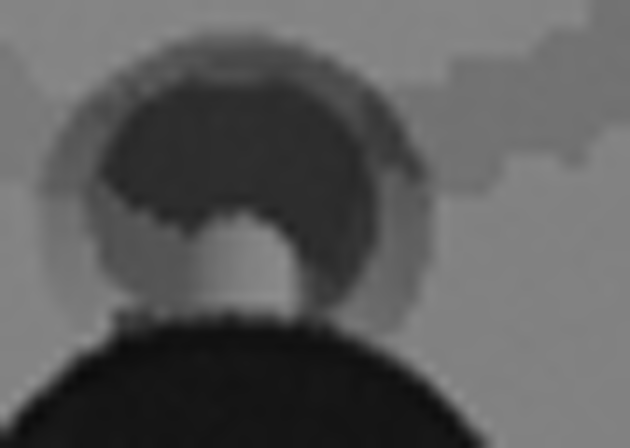

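The camera tilt explains the apparent offset: tip and hole axis agree within 1 mm. I'll lower it in.

```bash

python3 -m inch '[[1,[0,-0.007,0.05],[0,0,0]],[1,[0,-0.007,0.12],[0,0,0]],[1,[0,-0.007,0.15],[0,0,0]],[1,[0,-0.007,0.15],[0,0,0]]]'
python3 -m inch '[[1,[0,0,0.1],[0,0,0]],[1,[0,0,0.2],[0,0,0]],[1,[0,0,0.25],[0,0,0]],[1,[0,0,0.25],[0,0,0]]]'
python3 -m inch '[[1,[0,0,0.06],[0,0,0]],[1,[0,0,0.1],[0,0,0]],[1,[0,0,0.1],[0,0,0]],[1,[0,0,0.1],[0,0,0]]]'
```

```text
t: 27.1
tcp_pos: [0.5014, -0.3109, 0.1109]
tool_rot: [-0.137, 0.991, 0.001, -0.001]
force: [0.0, -0.3, -0.7]
finger_gap: 0.152
t: 27.5
tcp_pos: [0.5012, -0.3106, 0.0855]
tool_rot: [-0.137, 0.991, 0.001, -0.001]
force: [-0.4, -0.5, -0.8]
finger_gap: 0.157
t: 27.9
tcp_pos: [0.5019, -0.3112, 0.0768]
tool_rot: [-0.137, 0.991, 0.0, -0.0]
force: [0.2, 0.5, -0.4]
finger_gap: 0.157
```

```bash

python3 -m inch '[[1,[0,0,0.03],[0,0,0]],[1,[0,0,0.03],[0,0,0]],[1,[0,0,0.03],[0,0,0]]]'
python3 -m inch '[[1,[0,0,0.01],[0,0,0]],[1,[0,0,0.01],[0,0,0]],[1,[0,0,0.01],[0,0,0]]]'
python3 -c "
from h import *
im,_=snapshot('wrist'); cv2.imwrite('pics/w21.png',cv2.resize(im[140:260,190:330],None,fx=5,fy=5,interpolation=cv2.INTER_CUBIC))"
```

```text
t: 28.2
tcp_pos: [0.5019, -0.3112, 0.0738]
tool_rot: [-0.137, 0.991, -0.0, 0.0]
force: [-0.2, -0.0, -0.4]
finger_gap: 0.155
t: 28.5
tcp_pos: [0.5019, -0.3112, 0.0728]
tool_rot: [-0.137, 0.991, 0.0, -0.0]
force: [-0.5, 1.2, -0.9]
finger_gap: 0.156
```

View pics/w21.png

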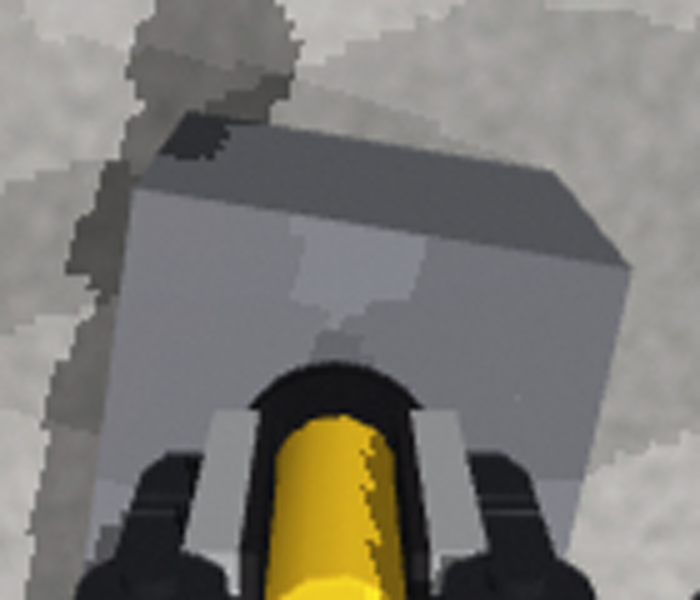

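```bash

python3 -m inch '[[1,[0,0,0.01],[0,0,0]],[1,[0,0,0.01],[0,0,0]],[1,[0,0,0.01],[0,0,0]]]'
python3 -m inch '[[1,[0,0,0.005],[0,0,0]],[1,[0,0,0.005],[0,0,0]]]'
```

```text
t: 28.85
tcp_pos: [0.502, -0.3113, 0.0719]
tool_rot: [-0.137, 0.991, -0.0, 0.0]
force: [0.8, -0.1, 1.0]
finger_gap: 0.157
t: 29.05
tcp_pos: [0.502, -0.3113, 0.0719]
tool_rot: [-0.137, 0.991, -0.0, 0.0]
force: [-0.6, 0.0, 4.5]
finger_gap: 0.158
```

The collar is seated (4.5 N at TCP z 0.0719, the grasp height). I'll release slowly, then rise.

```bash

python3 -m inch '[[0.5,[0,0,0],[0,0,0]],[0.3,[0,0,0],[0,0,0]],[0.1,[0,0,0],[0,0,0]],[0,[0,0,0],[0,0,0]],[0,[0,0,0],[0,0,0]],[0,[0,0,0],[0,0,0]]]'
python3 -m inch '[[0,[0,0,-0.2],[0,0,0]],[0,[0,0,-0.5],[0,0,0]],[0,[0,0,-0.9],[0,0,0]],[0,[0,0,-1],[0,0,0]],[0,[0,0,-1],[0,0,0]]]'
python3 -m inch '[[0,[-0.5,0,-0.7],[0,0,0]],[0,[-0.5,0,-0.7],[0,0,0]],[0,[-0.5,0,-0.7],[0,0,0]],[0,[-0.5,0,-0.7],[0,0,0]],[0,[-0.5,0,-0.7],[0,0,0]]]'
python3 - <<'E'
from h import *
s=sense();ci=camera_info("wrist"); im,d=snapshot("wrist"); cv2.imwrite("pics/w22.png",im); print(s["tcp_pos"],s["force"])
for c,A,b in blobs(im,(20,130,100),(33,255,255),20): print(c,A,b,onz(ci,[c],.104)[0].round(4))
t,_=snapshot("scene"); cv2.imwrite("pics/s22.png",cv2.resize(t[120:300,90:370],None,fx=2.8,fy=3,interpolation=cv2.INTER_CUBIC))
E
```

```text
t: 29.65
tcp_pos: [0.5018, -0.3112, 0.0712]
tool_rot: [-0.137, 0.991, 0.0, -0.0]
force: [-0.2, 0.2, 0.6]
finger_gap: 0.498
t: 30.15
tcp_pos: [0.5029, -0.3121, 0.1734]
tool_rot: [-0.137, 0.991, -0.002, 0.002]
force: [-0.4, 0.3, 0.1]
finger_gap: 0.499
t: 30.65
tcp_pos: [0.5482, -0.2967, 0.2386]
tool_rot: [-0.137, 0.991, 0.002, -0.002]
force: [-0.6, -0.7, -0.5]
finger_gap: 0.501
[ 0.54818298 -0.29672228  0.23860394] [-0.62366129 -0.7287073  -0.51858238]
[254.47 137.97] 188 [248, 130, 14, 17] [ 0.5017 -0.3127  0.104 ]
[448.81 233.08] 53 [442, 230, 15, 8] [ 0.5434 -0.0773  0.104 ]
```

View pics/w22.png

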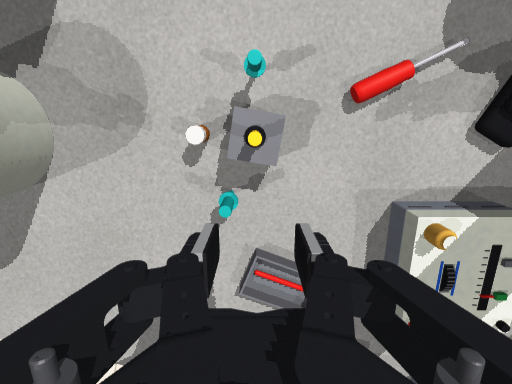

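View pics/s22.png

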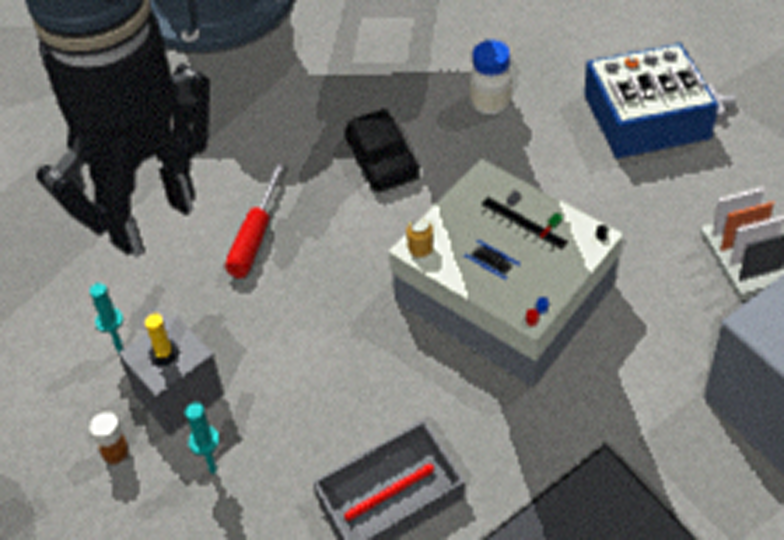

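The stylus stands upright in its stand with the collar on top, at (254,138) in the wrist view. Bystanders look unmoved. Last check: the pointer and the stylus height in independent views.

```bash
python3 - <<'E'
from h import *
UY=np.array([-UX[1],UX[0]])
def ptz(ci,d,c): return (np.array(ci['origin'])+ray(ci,[c])[0]*d[int(round(c[1])),int(round(c[0]))]).round(4)
for n in("scene","top"):
    ci=camera_info(n); t,d=snapshot(n); r=g=None
    for c,A,b in blobs(t,(0,140,60),(6,255,255),3):
        p=onz(ci,[c],.074)[0]
        if abs(p[0]-.61)<.03 and abs(p[1]-.035)<.02: r=p; print(n,"red",c,A,b,p.round(4))
    for c,A,b in blobs(t,(45,90,40),(80,255,255),4):
        p=onz(ci,[c],.0755)[0]
        if abs(p[0]-.61)<.03 and abs(p[1]-.05)<.02: g=p; print(n,"green",c,A,b,p.round(4))
    if r is not None and g is not None: print(n,"pointer x in clip frame mm",((r-g)[:2]@UX*1e3).round(2))
    for c,A,b in blobs(t,(20,130,100),(33,255,255),15): print(n,"yellow",c,A,b,ptz(ci,d,c))
ci=camera_info("wrist");t,d=snapshot("wrist")
for c,A,b in blobs(t,(20,130,100),(33,255,255),100): print("wrist yellow top",ptz(ci,d,c))
print(sense()["t"])
E
```

```text
scene red [284.43 196.86] 7 [283, 196, 4, 3] [0.6199 0.0395 0.074 ]
scene green [287.79 192.79] 14 [286, 191, 5, 5] [0.6151 0.0557 0.0755]
scene pointer x in clip frame mm 0.32
scene yellow [146.01 231.52] 82 [142, 225, 9, 14] [ 0.5081 -0.3115  0.0891]
wrist yellow top [ 0.5017 -0.3128  0.105 ]
30.9
```

```bash
python3 -c "
from station import sign_off
print(sign_off())"
```

```text
the job is handed in; nothing more can be done
None
```

I finished the job and handed it in at about 31 s of the 72 s allowed.

**What I did**
- **Thumbwheel:** I rolled it with the shut fingertips in four short strokes. I aimed for 3 to 5 N, but the press mostly read 4 to 6.5 N and touched 10 N once before I eased off.
- **Rocker:** I took the yellow stylus from its stand and pressed the white end of rocker1 (y = -12 mm, in line with the orange lens). It went down until it met its stop, at 9.5 N.
- **Stylus:** I put it back in the stand with its collar seated, then released it and backed the arm off clear of everything.

**Last checks**
- **Pointer:** it read 0.3 mm from the clip centre in the scene view, and about 0.5 mm in the wrist view just after setting.
- **Rockers:** rocker1 looked tilted fully on and the other three off. I judged its angle from the pictures and the force at the stop, as I had no direct reading.
- **Stylus:** its top was at z = 0.105, so the tip is about 16 mm above the bench. It stood upright and about 1 mm from the hole axis.
- **Bystanders:** they looked unmoved in the pictures.

**What disagreed or failed**
- The cameras differed from each other by about 1 to 3 mm in absolute position, so I relied on distances measured within a single view.
- The third wheel stroke lost contact partway and needed a fourth.
- The first placing over the stand was about 5 mm off, and I corrected it before lowering the stylus.
- In the last pointer check the top camera found neither the pointer nor the clip; the arm had already blocked its view earlier. That check rests on the scene view, with the wrist view taken just after setting.

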